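# Put the slide canisters and jars away on the bench shelf

## Robot

A 7-joint arm with a two-finger parallel gripper is mounted at the origin on the work surface. World frame = base frame: x ahead of the robot, y to its left, z up, the work surface at z = 0. Lengths are in m, angles in rad, forces in N, time in s.
With the tool pointing down it reaches from about 0.425 to 0.875 m from the base axis. Payload 4.7 kg.
Tool frame: the origin (TCP) lies at the centre of the arm's flange, where the gripper is bolted on; the fingertips stand 182 mm ahead of it and the grasp point (between the pads) lies 164 mm ahead of it; x points along the fingers, y is the direction in which the jaws open and shut, and the axes are right-handed (so a half turn about x gives the same grasp; the last joint's range is limited). The gripper opens to 87 mm and grips with 3 to 60 N. Pads are 19 mm wide; open, the fingers measure 117 mm over their backs; the gripper's body (75 mm by 190 mm) begins 51 mm behind the grasp point.
Start: joints at [-1.089, 0.321, -0.07, 1.45, 0.023, 1.371, -0.057], TCP at [0.293, 0.58, 0.405] pointing down, gripper open.
Joint ranges: [-2.86, 2.86], [-0.3, 2.09], [-1.38, 1.24], [0.06, 2.45], [-1.56, 4.7], [0.09, 2.05], [-2.69, 2.69]. Speed limits (rad/s): [2.57, 2.57, 3.14, 3.14, 3.14, 3.14, 3.14].

## Interface

Orientations are given as a rotation vector (axis times angle).
In Python, from bench import ctrl gives the robot as it stands.
- The arm moves only by the shell command python3 -m crank 'ROWS' [FORCE]. ROWS is JSON, one flat list of numbers, 7 for each row, row after row: the shift along the tool's x, y, z in mm, then the turn, a rotation vector about the tool's x, y, z in rad, then the finger opening in mm, from 0 to 87. A call has exactly 5 rows; each row shifts and turns the commanded pose from where the row before left it, along the tool's axes as they then stand; what a row does not reach is not made up. A row lasts 1/8 s, in which the tool goes at most 62.5 mm and 10.7 degrees, less where a joint would pass 70% of its speed; a pose out of reach is approached as far as the arm can. A call with a gripper value outside its range is refused whole. The fingers move at their own pace and stop on an object; FORCE is the grip in N (left out, the last holds). Time passes only in rows, so rows that do not move let the fingers close, or fill a call up. It gives the time, the measured TCP pose, the force and the opening at its end, in the units of the state.
- ctrl.get_state(): the state, without advancing time (a new reading comes with each control period).
- ctrl.get_image(name): name is "side" or "top"; returns the picture (480x640x3 uint8, red, green, blue); there is no depth.
- ctrl.camera_params(name): a dict with "K" (3x3 intrinsics, pixels), "world_to_cam" (4x4, takes a point from world to camera coordinates). Camera axes: x right, y down, z forward; pixel columns grow to the right and rows downward; lengths in m; the calibration is good to about 2 mm. A picture is of the moment at which its call begins. camera_params takes no time and is no camera call.
- ctrl.close_job(): hands the job in, once; it reports no verdict.
Trained networks look in the newest picture that a camera, given by its name, has taken for a name from the list of things; names that differ only in an ending like _2 or _b are one class to them, and where a whole thing is asked for, a point or a joint stands for the part that bears it (a point fixed in the world has none). Each returns a list of dicts, best first, with "confidence" (0 to 1); they miss things now and then, are a little off and sometimes report something else, mostly with a low value. They report only what shows in the picture. A call takes as long as a camera call. They do not tell look-alikes from the thing itself.
- ctrl.regions_of(camera, target): "region" (480x640 bool, what is visible of it) and "at" ([column, row] in pixels, amid what is visible of it).
- ctrl.mark_of(camera, target): "at" ([column, row] in pixels: a listed point, or the origin of a listed thing).
The state is a dict: "time": time; "joint_positions": joint angles; "qd": joint speeds; "joint_torque": joint torques, N m; "position": TCP position; "tool_rot": TCP orientation; "ft_force": force on the tool from outside, world axes, zero at the start; "torque": the same for the moment, N m; "grip_width": opening from 0.0 (shut) to 1.0 (fully open).
Only numpy, scipy, OpenCV 4.12 (cv2) and the standard library are available. Lean on these libraries where they do the work, as an engineer would, in place of code of your own. Each camera call takes 0.05 s, during which the arm holds its last target.

## Task

Put the three slide canisters and all the amber jars away on the low shelf, one to a taped square: canisters standing upright, cap up and square to the shelf, in the row away from the robot, jars upright in the row nearer the robot. The canisters are lying down, so take them one at a time: set it foot down in the angled rest, let go of it there and regrip it, then stand it on the shelf before you put the next one in the rest. Leave the other things on the bench where they are.

Things in the scene. Friction and masses are not known exactly. Their poses are not given: they have to be found in the camera images.
- can1_center (a point): one of three alike slide canisters: white square body 40 x 40 x 90 mm, round black cap 36 mm across, 30 mm long; 124 mm long in all, 160 g; starts lying on the bench on a flat side. Point: on its long axis, half-way along (62 mm from the foot; the middle of the cap is 47 mm further on). Its x axis runs along it from foot to cap, y and z are square to its flat sides
- can2_center (a point): one of three alike slide canisters: white square body 40 x 40 x 90 mm, round black cap 36 mm across, 30 mm long; 124 mm long in all, 160 g; starts lying on the bench on a flat side. Point: on its long axis, half-way along (62 mm from the foot; the middle of the cap is 47 mm further on). Its x axis runs along it from foot to cap, y and z are square to its flat sides
- can3_center (a point): one of three alike slide canisters: white square body 40 x 40 x 90 mm, round black cap 36 mm across, 30 mm long; 124 mm long in all, 160 g; starts lying on the bench on a flat side. Point: on its long axis, half-way along (62 mm from the foot; the middle of the cap is 47 mm further on). Its x axis runs along it from foot to cap, y and z are square to its flat sides
- jar1_center (a point): one of up to three alike round amber jars with a white lid (may be absent): 52 mm across, straight-sided, 64 mm tall, 180 g with a heavy bottom, starts standing on the bench. Point: on its axis, half-way up (32 mm above its foot); its z axis points up through the lid
- jar2_center (a point): one of up to three alike round amber jars with a white lid (may be absent): 52 mm across, straight-sided, 64 mm tall, 180 g with a heavy bottom, starts standing on the bench. Point: on its axis, half-way up (32 mm above its foot); its z axis points up through the lid
- jar3_center (a point): one of up to three alike round amber jars with a white lid (may be absent): 52 mm across, straight-sided, 64 mm tall, 180 g with a heavy bottom, starts standing on the bench. Point: on its axis, half-way up (32 mm above its foot); its z axis points up through the lid
- rest: angled rest, fixed: base 150 x 75 mm; floor 26 mm wide (narrower than a canister, so fingers pass beside it), 84 mm long, sloping up at 45 degrees towards the rest's own +x; at its low end a foot plate square to it and two cheeks 50 mm apart, reaching 28 mm up the slope and 22 mm above the floor. A canister lies on it foot down, cap free at the top. Origin on the bench near the base's middle; z up
- rest_seat (a point): where the middle of a canister is (its ..._center point) when it sits home in the rest, 88 mm above the bench; axes those of the rest: the canister's foot-to-cap direction there is half-way between the rest's +x and straight up
- shelf_top (a point): low grey shelf, fixed: board 190 mm deep (x), 282 mm long (y), top 40 mm above the bench. Flat black tape marks two rows of three squares, 88 mm apart: far row (away from the robot) centred at shelf x = +44 mm, near row at x = -44 mm, both at shelf y = -88, 0 and +88 mm. Point: middle of the board's top; x away from the robot, z up
- slidebox: closed flat blue slide box, 75 x 120 x 35 mm, lying at the back of the bench; bystander, origin at the middle of its underside
- beaker: empty glass beaker, 72 mm across, 85 mm tall, at the back; bystander, origin at the middle of its underside
- tape: roll of yellow tape lying flat, 84 mm across, 20 mm high, near the robot; bystander, origin at the middle of its underside
- dish: round glass dish, 70 mm across, 16 mm high, behind the shelf; bystander, origin at the middle of its underside
- eyepiece: spare microscope eyepiece standing on its wide black end, 44 mm across, 57 mm tall, behind the shelf; bystander, origin at the middle of its underside
- tin: small round metal tin, 42 mm across, 26 mm high, beyond the rest; bystander, origin at the middle of its underside
Things that resemble listed ones, but are neither listed nor needed, are in the scene too. What is shaped like the part that bears can2_center but blue, green or yellow is not meant.

How it is judged:
On the way, in this order (a step that is already met when the one before it is completed fails the run):
1. A first canister sits in the angled rest, let go (((distance between can1_center and rest_seat below 0.02 m and angle between can1_center's own x axis and vertical between 0.6 and 0.97 rad and contact force between the fingers and can1 below 0.3 N) or (distance between can2_center and rest_seat below 0.02 m and angle between can2_center's own x axis and vertical between 0.6 and 0.97 rad and contact force between the fingers and can2 below 0.3 N) or (distance between can3_center and rest_seat below 0.02 m and angle between can3_center's own x axis and vertical between 0.6 and 0.97 rad and contact force between the fingers and can3 below 0.3 N))), for 0.3 s.
2. One canister stands upright on the shelf, let go (((horizontal distance between can1_center and shelf_top below 0.15 m and height (world z) of can1_center between 0.096 and 0.108 m and angle between can1_center's own x axis and vertical below 0.1 rad and contact force between the fingers and can1 below 0.3 N) or (horizontal distance between can2_center and shelf_top below 0.15 m and height (world z) of can2_center between 0.096 and 0.108 m and angle between can2_center's own x axis and vertical below 0.1 rad and contact force between the fingers and can2 below 0.3 N) or (horizontal distance between can3_center and shelf_top below 0.15 m and height (world z) of can3_center between 0.096 and 0.108 m and angle between can3_center's own x axis and vertical below 0.1 rad and contact force between the fingers and can3 below 0.3 N))), for 0.3 s.
3. With one on the shelf, another canister sits in the angled rest, let go (((distance between can1_center and rest_seat below 0.02 m and angle between can1_center's own x axis and vertical between 0.6 and 0.97 rad and contact force between the fingers and can1 below 0.3 N) or (distance between can2_center and rest_seat below 0.02 m and angle between can2_center's own x axis and vertical between 0.6 and 0.97 rad and contact force between the fingers and can2 below 0.3 N) or (distance between can3_center and rest_seat below 0.02 m and angle between can3_center's own x axis and vertical between 0.6 and 0.97 rad and contact force between the fingers and can3 below 0.3 N)) and ((horizontal distance between can1_center and shelf_top below 0.15 m and height (world z) of can1_center between 0.096 and 0.108 m and angle between can1_center's own x axis and vertical below 0.1 rad and contact force between the fingers and can1 below 0.3 N) or (horizontal distance between can2_center and shelf_top below 0.15 m and height (world z) of can2_center between 0.096 and 0.108 m and angle between can2_center's own x axis and vertical below 0.1 rad and contact force between the fingers and can2 below 0.3 N) or (horizontal distance between can3_center and shelf_top below 0.15 m and height (world z) of can3_center between 0.096 and 0.108 m and angle between can3_center's own x axis and vertical below 0.1 rad and contact force between the fingers and can3 below 0.3 N))), for 0.3 s.
4. Two canisters stand upright on the shelf, let go (((horizontal distance between each of can2_center, can3_center and shelf_top below 0.15 m and height (world z) of can2_center between 0.096 and 0.108 m and angle between each of can2_center, can3_center's own x axis and vertical below 0.1 rad and contact force between the fingers and can2 below 0.3 N and height (world z) of can3_center between 0.096 and 0.108 m and contact force between the fingers and can3 below 0.3 N) or (horizontal distance between each of can1_center, can3_center and shelf_top below 0.15 m and height (world z) of can1_center between 0.096 and 0.108 m and angle between each of can1_center, can3_center's own x axis and vertical below 0.1 rad and contact force between the fingers and can1 below 0.3 N and height (world z) of can3_center between 0.096 and 0.108 m and contact force between the fingers and can3 below 0.3 N) or (horizontal distance between each of can1_center, can2_center and shelf_top below 0.15 m and height (world z) of can1_center between 0.096 and 0.108 m and angle between each of can1_center, can2_center's own x axis and vertical below 0.1 rad and contact force between the fingers and can1 below 0.3 N and height (world z) of can2_center between 0.096 and 0.108 m and contact force between the fingers and can2 below 0.3 N))), for 0.3 s.
5. With two on the shelf, the last canister sits in the angled rest, let go (((distance between can1_center and rest_seat below 0.02 m and angle between can1_center's own x axis and vertical between 0.6 and 0.97 rad and contact force between the fingers and can1 below 0.3 N) or (distance between can2_center and rest_seat below 0.02 m and angle between can2_center's own x axis and vertical between 0.6 and 0.97 rad and contact force between the fingers and can2 below 0.3 N) or (distance between can3_center and rest_seat below 0.02 m and angle between can3_center's own x axis and vertical between 0.6 and 0.97 rad and contact force between the fingers and can3 below 0.3 N)) and ((horizontal distance between each of can2_center, can3_center and shelf_top below 0.15 m and height (world z) of can2_center between 0.096 and 0.108 m and angle between each of can2_center, can3_center's own x axis and vertical below 0.1 rad and contact force between the fingers and can2 below 0.3 N and height (world z) of can3_center between 0.096 and 0.108 m and contact force between the fingers and can3 below 0.3 N) or (horizontal distance between each of can1_center, can3_center and shelf_top below 0.15 m and height (world z) of can1_center between 0.096 and 0.108 m and angle between each of can1_center, can3_center's own x axis and vertical below 0.1 rad and contact force between the fingers and can1 below 0.3 N and height (world z) of can3_center between 0.096 and 0.108 m and contact force between the fingers and can3 below 0.3 N) or (horizontal distance between each of can1_center, can2_center and shelf_top below 0.15 m and height (world z) of can1_center between 0.096 and 0.108 m and angle between each of can1_center, can2_center's own x axis and vertical below 0.1 rad and contact force between the fingers and can1 below 0.3 N and height (world z) of can2_center between 0.096 and 0.108 m and contact force between the fingers and can2 below 0.3 N))), for 0.3 s.
At the end, for the whole second after the job is handed in: Canisters stand cap up in the far row and all jars present upright in the near row (tilt under 0.1 rad), at rest on the board, each within 20 mm of a taped square's centre along and across the row, one per square; canister sides within 0.26 rad of square to the shelf (x of can1_center in the frame of shelf_top between 0.024 and 0.064 m and (y of can1_center in the frame of shelf_top between -0.108 and -0.068 m or y of can1_center in the frame of shelf_top between -0.02 and 0.02 m or y of can1_center in the frame of shelf_top between 0.068 and 0.108 m) and z of can1_center in the frame of shelf_top between 0.056 and 0.068 m and angle between each of can1_center, can2_center, can3_center's own x axis and vertical below 0.1 rad and (angle between the y axis of can1_center and the y axis of shelf_top, either way round below 0.26 rad or angle between the z axis of can1_center and the y axis of shelf_top, either way round below 0.26 rad) and x of can2_center in the frame of shelf_top between 0.024 and 0.064 m and (y of can2_center in the frame of shelf_top between -0.108 and -0.068 m or y of can2_center in the frame of shelf_top between -0.02 and 0.02 m or y of can2_center in the frame of shelf_top between 0.068 and 0.108 m) and z of can2_center in the frame of shelf_top between 0.056 and 0.068 m and (angle between the y axis of can2_center and the y axis of shelf_top, either way round below 0.26 rad or angle between the z axis of can2_center and the y axis of shelf_top, either way round below 0.26 rad) and x of can3_center in the frame of shelf_top between 0.024 and 0.064 m and (y of can3_center in the frame of shelf_top between -0.108 and -0.068 m or y of can3_center in the frame of shelf_top between -0.02 and 0.02 m or y of can3_center in the frame of shelf_top between 0.068 and 0.108 m) and z of can3_center in the frame of shelf_top between 0.056 and 0.068 m and (angle between the y axis of can3_center and the y axis of shelf_top, either way round below 0.26 rad or angle between the z axis of can3_center and the y axis of shelf_top, either way round below 0.26 rad) and linear speed of each of can1, can2, can3, jar1, jar2, jar3 below 0.02 m/s and x of jar1_center in the frame of shelf_top between -0.064 and -0.024 m and (y of jar1_center in the frame of shelf_top between -0.108 and -0.068 m or y of jar1_center in the frame of shelf_top between -0.02 and 0.02 m or y of jar1_center in the frame of shelf_top between 0.068 and 0.108 m) and z of jar1_center in the frame of shelf_top between 0.026 and 0.038 m and angle between each of jar1_center, jar2_center, jar3_center's own z axis and vertical below 0.1 rad and x of jar2_center in the frame of shelf_top between -0.064 and -0.024 m and (y of jar2_center in the frame of shelf_top between -0.108 and -0.068 m or y of jar2_center in the frame of shelf_top between -0.02 and 0.02 m or y of jar2_center in the frame of shelf_top between 0.068 and 0.108 m) and z of jar2_center in the frame of shelf_top between 0.026 and 0.038 m and x of jar3_center in the frame of shelf_top between -0.064 and -0.024 m and (y of jar3_center in the frame of shelf_top between -0.108 and -0.068 m or y of jar3_center in the frame of shelf_top between -0.02 and 0.02 m or y of jar3_center in the frame of shelf_top between 0.068 and 0.108 m) and z of jar3_center in the frame of shelf_top between 0.026 and 0.038 m); the robot touches nothing.
It fails at once if a bystander (slide box, beaker, tape, dish, eyepiece, tin) is moved by more than 50 mm (distance of any of slidebox, beaker, tape, dish, eyepiece, tin from where it was at the start of the episode above 0.05 m).
Of jar1, jar2, jar3 only 1 to 3 are there at a start; the rules pass over those that are not, and their reading is None.
At some moment in a run one of jar1, jar2, jar3 may be knocked a few centimetres aside while the robot is not near it.
It also fails if it takes over 210 s, if anything falls off the work surface, if the arm or the gripper's body presses on something with over 40 N, if the wrist force passes 120 N, or if a joint passes its speed limit or range.

## Working session

There is one attempt and no reset: what is moved stays moved. The work goes in short steps, Python scripts to look and compute and a shell command to move; the robot and the scene stay as the last step left them, time stands still between calls to the robot, and variables do not carry over. Pictures are saved under pics/ and viewed, and the job is handed in when it is done.

```bash
ls -la; mkdir -p pics; python3 - <<'E'
from bench import ctrl
import cv2,numpy as np
s=ctrl.get_state(); print({k:np.round(v,3) for k,v in s.items()})
for n in ("side","top"):
    im=ctrl.get_image(n); cv2.imwrite(f"pics/{n}0.png",im[:,:,::-1]); p=ctrl.camera_params(n); print(n,np.round(p["K"],1),np.round(p["world_to_cam"],3))
E
```

```text
total 12
drwxr-xr-x  3 agent agent 4096 Dec  6 16:25 .
drwxr-xr-x 23 root  root  4096 Dec  6 16:25 ..
drwxr-xr-x  2 agent agent 4096 Dec  6 16:25 pics
{'time': np.float64(0.0), 'joint_positions': array([-1.089,  0.322, -0.07 ,  1.452,  0.023,  1.371, -0.057]), 'qd': array([-0.   , -0.003,  0.002,  0.001, -0.   ,  0.001, -0.001]), 'joint_torque': array([-0.0000e+00, -4.9128e+01, -4.0400e-01, -3.1253e+01, -6.4000e-02,
        4.4000e-02,  0.0000e+00]), 'position': array([0.293, 0.58 , 0.404]), 'tool_rot': array([ 0.365,  1.54 , -0.368]), 'ft_force': array([-0.236, -0.18 , -0.935]), 'torque': array([0.053, 0.032, 0.042]), 'grip_width': np.float64(0.998)}
side [[476.1   0.  325.6]
 [  0.  476.1 237.5]
 [  0.    0.    1. ]] [[ 0.946 -0.325  0.012 -0.482]
 [-0.206 -0.629 -0.75   0.269]
 [ 0.251  0.707 -0.661  0.918]
 [ 0.     0.     0.     1.   ]]
top [[597.6   0.  323.1]
 [  0.  597.6 231.8]
 [  0.    0.    1. ]] [[ 0.068 -0.998 -0.005  0.122]
 [-0.977 -0.066 -0.201  0.566]
 [ 0.2    0.018 -0.98   1.434]
 [ 0.     0.     0.     1.   ]]
```

View pics/side0.png

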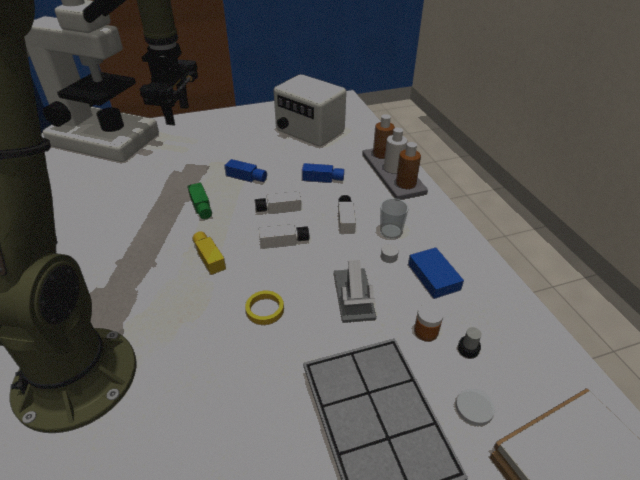

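View pics/top0.png

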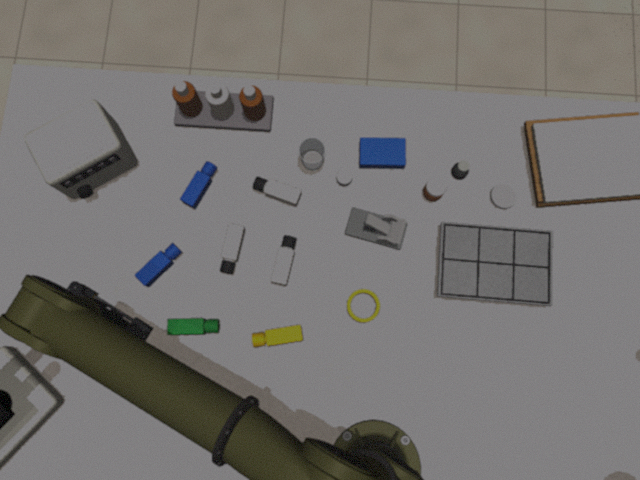

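```bash
cat > h.py <<'E'
from bench import ctrl
import cv2,numpy as np
from scipy.spatial.transform import Rotation as R
P={n:ctrl.camera_params(n) for n in("side","top")}
def proj(n,p):
    p=np.asarray(p,float); c=P[n]["world_to_cam"]; q=c[:3,:3]@p+c[:3,3]; q=P[n]["K"]@q; return q[:2]/q[2]
def ray(n,px):
    c=P[n]["world_to_cam"]; r=c[:3,:3]; o=-r.T@c[:3,3]; d=r.T@np.linalg.inv(P[n]["K"])@[px[0],px[1],1]; return o,d/np.linalg.norm(d)
def atz(n,px,z):
    o,d=ray(n,px); return o+d*(z-o[2])/d[2]
def tri(a,b):
    # side px, top px
    A=[P[n]["K"]@P[n]["world_to_cam"][:3] for n in("side","top")]
    X=cv2.triangulatePoints(A[0],A[1],np.array(a,float).reshape(2,1),np.array(b,float).reshape(2,1))[:,0]; X=X[:3]/X[3]
    e=max(np.linalg.norm(proj("side",X)-a),np.linalg.norm(proj("top",X)-b)); return X,e
E
python3 - <<'E'
from h import *
T=["can1_center","jar1_center","rest","rest_seat","shelf_top","slidebox","beaker","tape","dish","eyepiece","tin"]
for t in T:
    m={n:[(np.round(d["at"],1),round(d["confidence"],2)) for d in ctrl.mark_of(n,t)] for n in("side","top")}
    print(t); 
    for n in m: print("  ",n,*[f"{a[0]},{a[1]} c{c}" for a,c in m[n]])
    for a,c in m["side"]:
        for b,c2 in m["top"]:
            X,e=tri(a,b)
            if e<3: print("    ",np.round(X,3),round(e,1),c,c2)
E
```

```text
can1_center
   side 283.7,234.0 c0.8
   top 282.3,262.1 c0.58
     [0.481 0.258 0.021] 1.7 0.8 0.58
jar1_center
   side
   top 282.7,260.3 c0.18
rest
   side 353.0,292.4 c0.9
   top 371.7,226.8 c0.94
     [ 0.589  0.036 -0.   ] 0.4 0.9 0.94
rest_seat
   side 356.3,268.6 c0.58
   top 377.0,221.6 c0.85 361.6,304.4 c0.61
     [0.586 0.028 0.084] 0.9 0.58 0.85
shelf_top
   side 376.4,412.8 c0.88
   top 493.4,263.6 c0.9
     [ 0.508 -0.27   0.038] 0.8 0.88 0.9
slidebox
   side 432.0,276.5 c0.81 389.0,258.5 c0.37
   top 381.2,152.8 c0.89 361.8,307.1 c0.7
     [0.789 0.022 0.002] 2.0 0.81 0.89
beaker
   side 390.0,233.7 c0.71 378.4,415.9 c0.43
   top 314.3,162.1 c0.88
     [ 0.755  0.197 -0.   ] 0.1 0.71 0.88
tape
   side 265.1,308.3 c0.7
   top 359.6,304.3 c0.71
     [ 0.387  0.056 -0.003] 0.2 0.7 0.71
dish
   side 475.5,405.1 c0.92
   top 504.4,195.9 c0.75
     [ 0.692 -0.303  0.015] 0.9 0.92 0.75
eyepiece
   side 468.3,351.6 c0.88
   top 461.6,173.7 c0.59
     [ 0.747 -0.193  0.007] 0.7 0.88 0.59
tin
   side 387.2,257.4 c0.49
   top 343.8,180.4 c0.76 381.7,154.4 c0.61
     [0.709 0.115 0.002] 0.2 0.49 0.76
```

```bash
python3 - <<'E'
from h import *
a=cv2.imread("pics/top0.png"); b=cv2.imread("pics/side0.png")
cv2.imwrite("pics/ztop.png",cv2.resize(a[150:300,200:460],None,fx=3,fy=3,interpolation=cv2.INTER_CUBIC))
cv2.imwrite("pics/zside.png",cv2.resize(b[180:340,240:490],None,fx=3,fy=3,interpolation=cv2.INTER_CUBIC))
for n in("side","top"):
  for t in("can1_center","jar1_center","rest"):
    for d in ctrl.regions_of(n,t): print(n,t,np.round(d["at"],1),round(d["confidence"],2),d["region"].sum())
E
```

```text
side can1_center [425.7 320.8] 0.71 888
side can1_center [280.  236.2] 0.61 936
side rest [355.4 292.6] 0.89 1888
side rest [391.3 215.4] 0.74 992
top can1_center [283.9 261.8] 0.67 822
top rest [278.6 188.8] 0.71 840
top rest [377.  224.3] 0.7 1742
```

View pics/ztop.png

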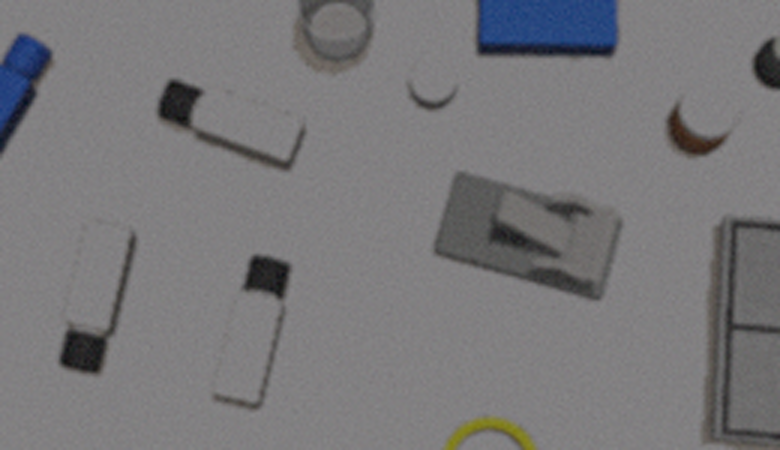

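View pics/zside.png

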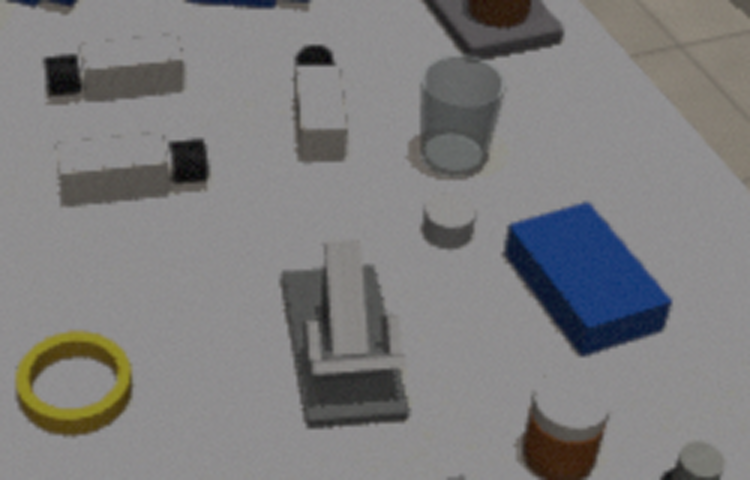

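```bash
python3 - <<'E'
from h import *
for n,(r0,r1,c0,c1) in {"side":(180,330,230,480),"top":(160,300,210,410)}.items():
    m=np.mean([ctrl.get_image(n).astype(float) for _ in range(8)],0); np.save(f"avg_{n}.npy",m)
    g=m.mean(2)[r0:r1,c0:c1]; g=np.clip((g-20)/(150-20),0,1)
    print(np.percentile(m.mean(2),[1,25,50,75,99]))
    z=cv2.resize((255*g).astype(np.uint8),None,fx=800/(c1-c0),fy=800/(c1-c0),interpolation=cv2.INTER_CUBIC)
    cv2.imwrite(f"pics/avg_{n}.png",cv2.createCLAHE(4,(8,8)).apply(z)[:600])
    hsv=cv2.cvtColor(m.astype(np.uint8),cv2.COLOR_RGB2HSV)
    dark=(m.mean(2)<50).astype(np.uint8)
    k,l,st,ce=cv2.connectedComponentsWithStats(dark)
    for i in range(1,k):
        if 60<st[i,4]<600 and r0<=ce[i][1]<r1 and c0<=ce[i][0]<c1: print(n,st[i],np.round(ce[i],1))
E
```

```text
[ 15.125       62.5        104.20833333 140.625      141.91666667]
side [363 153  63  46 193] [393.2 183.9]
side [255 199  12  13 125] [260.5 205.1]
side [297 227  12  14 143] [302.7 233.7]
side [409 257  54  41 512] [432.8 282.2]
side [344 304  25  10 109] [354.7 307.6]
[ 26.29166667 118.5        127.70833333 128.54166667 129.95833333]
top [360 165  44   3 129] [381.1 166. ]
top [253 177  13  15 118] [258.9 183.9]
top [282 236  14  13 121] [288.8 241.4]
top [221 261  14  13 143] [227.3 267. ]
```

View pics/avg_top.png

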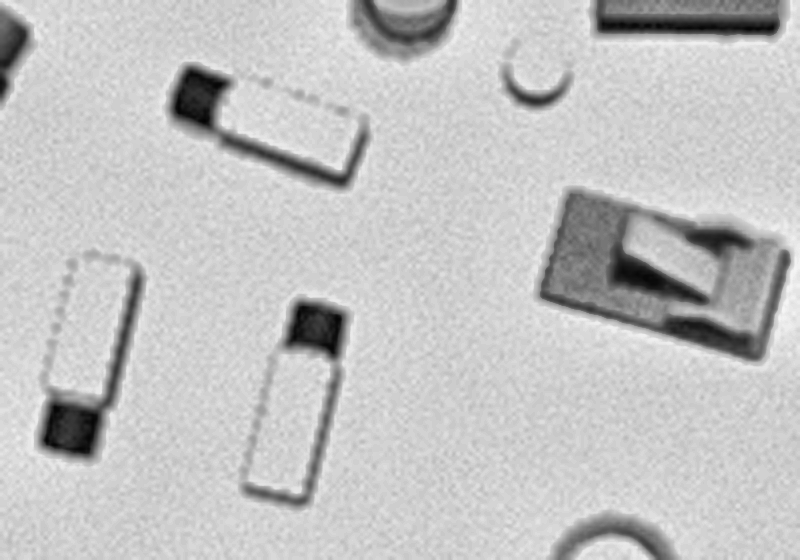

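View pics/avg_side.png

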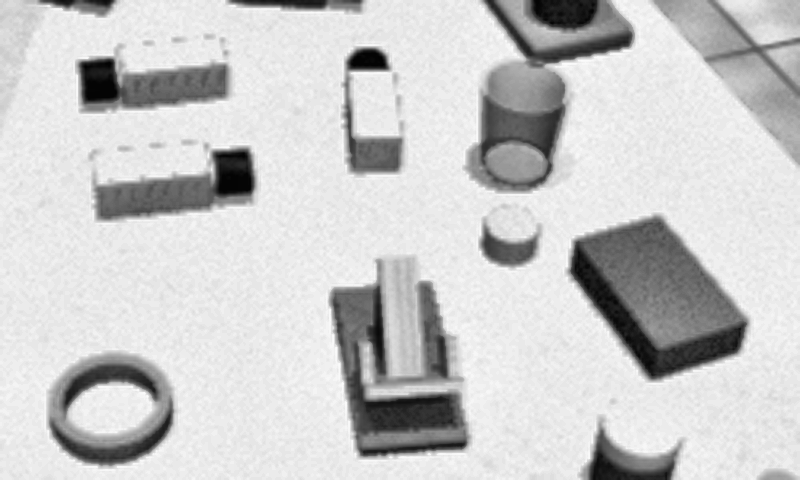

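```bash
python3 - <<'E'
from h import *
from scipy.optimize import least_squares
T=lambda p:(210+p[0]/4,160+p[1]/4); S=lambda p:(230+p[0]/3.2,180+p[1]/3.2)
# order FL,FR,CL,CR
D={"A":([(345,176),(365,118),(220,134),(236,76)],[(352,138),(400,136),(348,75),(392,72)],(258.9,183.9),None,(.68,.27,.04,1.3)),
"B":([(138,262),(75,252),(108,398),(45,388)],[(227,65),(225,37),(122,72),(118,42)],(227.3,267),(260.5,205.1),(.5,.35,.04,3.3)),
"C":([(245,488),(308,498),(283,345),(340,358)],[(92,150),(97,182),(208,142),(212,172)],(288.8,241.4),(302.7,233.7),(.48,.258,.04,.2))}
for k,(t,s,ct,cs,x0) in D.items():
    def f(v):
        x,y,z,w=v; u=np.array([np.cos(w),np.sin(w),0]); l=np.array([-u[1],u[0],0]); c=np.array([x,y,z]); r=[]
        for i,(a,b) in enumerate([(-.062,.02),(-.062,-.02),(.028,.02),(.028,-.02)]):
            q=c+a*u+b*l; r+=list(proj("top",q)-T(t[i]))+list(proj("side",q)-S(s[i]))
        q=c+.047*u-[0,0,.018]
        r+=list(.5*(proj("top",q)-ct))
        if cs: r+=list(.5*(proj("side",q)-cs))
        return np.array(r)
    o=least_squares(f,x0,x_scale=[.01,.01,.01,.1],loss="soft_l1"); print(k,np.round(o.x[:3],4),"yaw deg",round(np.degrees(o.x[3]),1),"maxres",np.abs(f(o.x)).max().round(2))
for z in(.0,.01):
    c=[atz("top",T(p),z) for p in [(570,188),(790,250),(758,360),(542,297)]]
    print("rest",np.round(c,3).tolist(),np.round(np.mean(c,0),3)); 
    for i,j in((1,0),(2,3),(2,1),(3,0)):
        d=c[j]-c[i]; print(round(np.degrees(np.arctan2(d[1],d[0])),1),np.linalg.norm(d).round(3))
g=np.load("avg_top.npy").mean(2)[130:330,400:580]; g=np.clip((g-20)/120,0,1)
z=cv2.resize((255*g).astype(np.uint8),None,fx=3,fy=3,interpolation=cv2.INTER_CUBIC); cv2.imwrite("pics/shelf_t.png",cv2.createCLAHE(3,(8,8)).apply(z))
g=np.load("avg_side.npy").mean(2)[290:480,290:520]; g=np.clip((g-20)/140,0,1)
z=cv2.resize((255*g).astype(np.uint8),None,fx=3,fy=3,interpolation=cv2.INTER_CUBIC); cv2.imwrite("pics/shelf_s.png",cv2.createCLAHE(3,(8,8)).apply(z))
E
```

```text
A [0.6638 0.2871 0.0379] yaw deg 74.1 maxres 1.53
B [0.504  0.3874 0.0401] yaw deg 172.0 maxres 1.3
C [0.485  0.2499 0.042 ] yaw deg -9.4 maxres 1.39
rest [[0.639, 0.088, 0.0], [0.607, -0.057, 0.0], [0.533, -0.039, 0.0], [0.565, 0.102, 0.0]] [0.586 0.024 0.   ]
77.6 0.149
77.3 0.145
-13.4 0.076
-10.6 0.075
rest [[0.636, 0.089, 0.01], [0.605, -0.055, 0.01], [0.531, -0.038, 0.01], [0.563, 0.102, 0.01]] [0.584 0.024 0.01 ]
77.6 0.148
77.3 0.144
-13.4 0.075
-10.6 0.075
```

View pics/shelf_t.png

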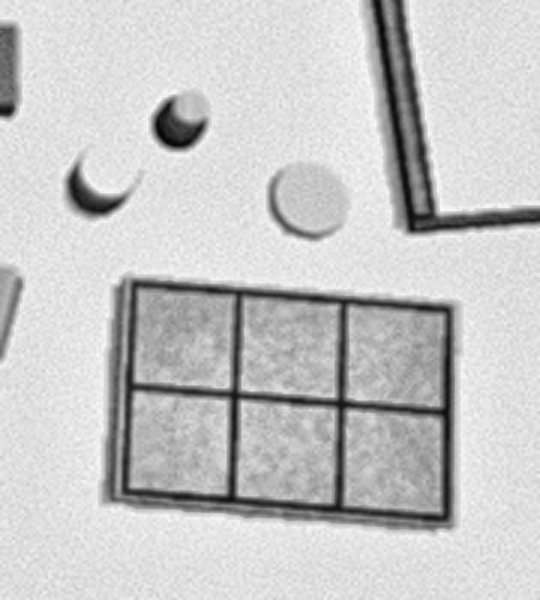

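View pics/shelf_s.png

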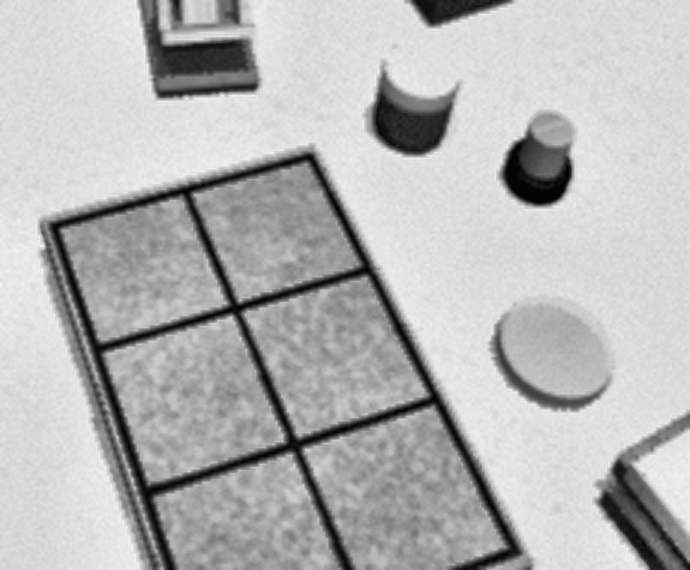

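```bash
python3 - <<'E'
from h import *
t=lambda x,y:(400+x/3,130+y/3); s=lambda x,y:(290+x/3,290+y/3)
print("jar base",tri(s(413,126),t(100,182)), atz("top",t(100,182),0),atz("side",s(413,126),0))
I1=tri(s(237,307),t(237,395)); I2=tri(s(293,443),t(342,403)); print(I1,I2)
z=.04
c=[atz("top",t(*p),z) for p in[(135,285),(450,308),(447,517),(127,492)]]; print(np.round(c,4),np.mean(c,0))
d=lambda a,b:(round(np.degrees(np.arctan2(*(a-b)[[1,0]])),1),np.linalg.norm(a-b).round(3))
print(d(c[0],c[1]),d(c[3],c[2]),d(c[0],c[3]),d(c[1],c[2]))
a=atz("top",t(237,395),z);b=atz("top",t(342,403),z);print(a,b,(a+b)/2,d(a,b))
a=atz("side",s(237,307),z);b=atz("side",s(293,443),z);print(a,b,(a+b)/2,d(a,b))
st=ctrl.get_state(); print(R.from_rotvec(st["tool_rot"]).as_matrix().round(3), st["time"])
E
```

```text
jar base (array([ 0.69629495, -0.12045159,  0.00261778]), np.float64(0.13329693960322186)) [ 0.69723196 -0.1209389   0.        ] [ 0.69733017 -0.11878637  0.        ]
(array([ 0.50979357, -0.2327936 ,  0.04426396]), np.float64(0.6932726018653348)) (array([ 0.50816758, -0.31949092,  0.04414496]), np.float64(0.013798173636239551))
[[ 0.5977 -0.1465  0.04  ]
 [ 0.5957 -0.4108  0.04  ]
 [ 0.4201 -0.407   0.04  ]
 [ 0.4228 -0.1447  0.04  ]] [ 0.50908916 -0.27725052  0.04      ]
(np.float64(89.6), np.float64(0.264)) (np.float64(89.4), np.float64(0.262)) (np.float64(-0.6), np.float64(0.175)) (np.float64(-1.2), np.float64(0.176))
[ 0.50973033 -0.23368367  0.04      ] [ 0.50888509 -0.32076366  0.04      ] [ 0.50930771 -0.27722366  0.04      ] (np.float64(89.4), np.float64(0.087))
[ 0.51234114 -0.23062802  0.04      ] [ 0.50936592 -0.31778793  0.04      ] [ 0.51085353 -0.27420798  0.04      ] (np.float64(88.0), np.float64(0.087))
[[ 0.     0.451  0.893]
 [ 0.     0.893 -0.451]
 [-1.     0.     0.   ]] 2.3
```

```bash
python3 - <<'E'
from h import *
T=lambda x,y:(210+x/4,160+y/4); S=lambda x,y:(230+x/3.2,180+y/3.2)
w=np.radians(77.5); c=np.array([np.cos(w),np.sin(w),0]); zz=np.array([0,0,1.]); a=(c+zz)/2**.5; n=(zz-c)/2**.5
m=tri(S(396,258),T(627,236)); print("upper",m)
print("seat est",m[0]-.022*a+.020*n)
for u in [T(627,236)]: q=atz("top",u,.0895); print(q, q-.022*a+.02*n)
q=atz("side",S(396,258),.0895); print(q, q-.022*a+.02*n)
for n_ in("top","side"):
    m_=np.load(f"avg_{n_}.npy"); im=m_.astype(np.uint8)[:,:,::-1].copy(); im=cv2.resize(im,None,fx=4,fy=4,interpolation=cv2.INTER_CUBIC)
    l=np.array([-c[1],c[0],0])
    def ln(p,q,col): 
        a_,b_=[tuple(int(v*4+1.5) for v in proj(n_,x)) for x in(p,q)]; cv2.line(im,a_,b_,col,1,cv2.LINE_AA)
    for seat,col in((np.array([.585,.026,.088]),(0,0,255)),):
        foot=seat-.062*a-.02*n
        for s in(-.013,.013): ln(foot+s*l,foot+s*l+.084*a,col)
        ln(foot+.013*l,foot-.013*l,col); ln(foot+.084*a+.013*l,foot+.084*a-.013*l,col)
        for s in(-.025,.025):
            ln(foot+s*l,foot+s*l+.028*a,(0,255,0)); ln(foot+s*l+.022*n,foot+s*l+.028*a+.022*n,(0,255,0)); ln(foot+s*l+.028*a,foot+s*l+.028*a+.022*n,(0,255,0))
    p=proj(n_,[.585,.026,.05]).astype(int)*4; cv2.imwrite(f"pics/rest_{n_}.png",cv2.resize(im[p[1]-160:p[1]+160,p[0]-200:p[0]+200],None,fx=2,fy=2))
E
```

```text
upper (array([0.59094116, 0.05386395, 0.08316604]), np.float64(0.6573378430464164))
seat est [0.58451323 0.02486944 0.08175182]
[0.58854834 0.05438862 0.0895    ] [0.58212041 0.02539411 0.08808579]
[0.58977028 0.04794503 0.0895    ] [0.58334235 0.01895052 0.08808579]
```

View pics/rest_top.png

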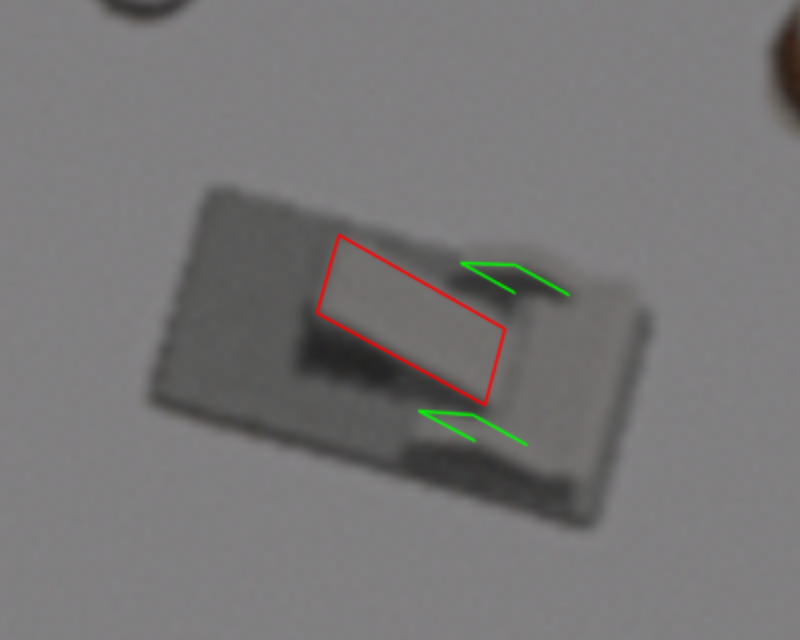

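View pics/rest_side.png

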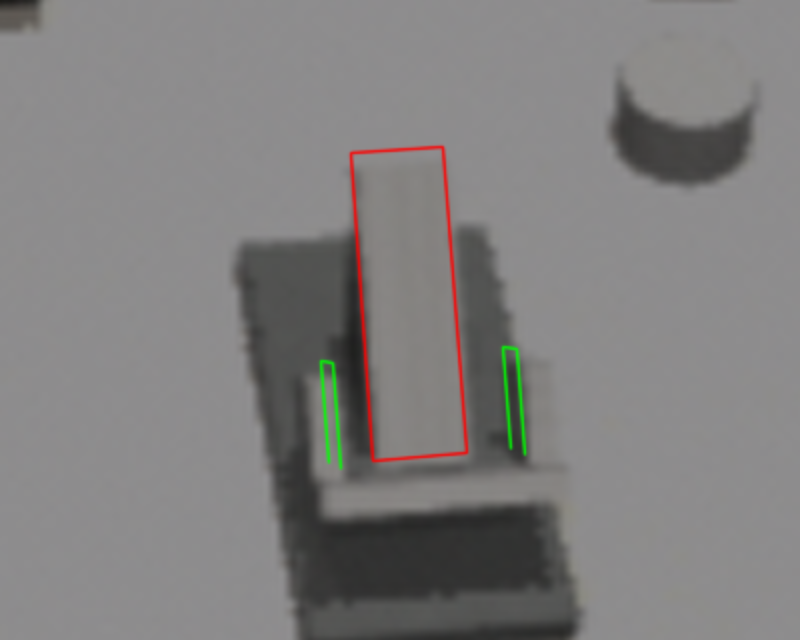

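```bash
cat > go.py <<'E'
# work out rows: python: from go import *; go(G, Rm, w, n)
from h import *
from scipy.spatial.transform import Slerp
LG=.164
def down(jaw):  # tool pointing down, jaw yaw deg
    t=np.radians(jaw); y=np.array([np.cos(t),np.sin(t),0]); x=np.array([0,0,-1.]); return np.c_[x,y,np.cross(x,y)]
def frame(x,y):
    x=np.array(x,float); x/=np.linalg.norm(x); y=np.array(y,float); y-=x*(x@y); y/=np.linalg.norm(y); return np.c_[x,y,np.cross(x,y)]
def cur():
    s=ctrl.get_state(); Rm=R.from_rotvec(s["tool_rot"]).as_matrix(); return s,np.array(s["position"]),Rm
def go(G,Rm,w,n=None,vm=50,va=9):
    s,p,R0=cur(); G=np.array(G,float); g0=p+LG*R0[:,0]
    rel=R.from_matrix(R0.T@Rm); ang=np.degrees(rel.magnitude())
    # dist in TCP too
    dist=max(np.linalg.norm(G-g0),np.linalg.norm(G-LG*Rm[:,0]-p))*1000
    if n is None: n=int(np.ceil(max(dist/vm,ang/va,1)))
    n=5*int(np.ceil(n/5)) 
    sl=Slerp([0,1],R.from_matrix([R0,Rm]))
    P_,Q=p.copy(),R0.copy()
    print(f"t={s['time']:.2f} g0={g0.round(4)} dist={dist:.0f}mm ang={ang:.1f} n={n}")
    rows=[]
    for i in range(1,n+1):
        f=i/n; Qt=sl(f).as_matrix(); Pt=g0+(G-g0)*f-LG*Qt[:,0]
        d=np.round(Q.T@(Pt-P_)*1000,1); r=np.round(R.from_matrix(Q.T@Qt).as_rotvec(),3)
        P_=P_+Q@d/1000; Q=Q@R.from_rotvec(r).as_matrix()
        rows.append([*d,*r,w])
    for k in range(0,n,5): print("["+",  ".join(",".join(f"{v:g}" for v in r) for r in rows[k:k+5])+"]")
def st():
    s,p,Rm=cur(); print(f"t={s['time']:.2f} g={(p+LG*Rm[:,0]).round(4)} x={Rm[:,0].round(3)} y={Rm[:,1].round(3)} q={np.round(s['joint_positions'],2)} F={np.round(s['ft_force'],1)} w={s['grip_width']*87:.1f}")
E
python3 - <<'E'
from go import *
go((.668,.3015,.12),down(-16),87)
E
```

```text
t=2.30 g0=[0.2932 0.5802 0.2408] dist=482mm ang=79.2 n=10
[12.1,-8,46,0.138,0,-0,87,  12.1,-1.5,46.7,0.138,-0,-0,87,  12,4.8,46.5,0.139,-0,-0,87,  12.1,11.3,45.3,0.138,-0,-0,87,  12.1,17.4,43.3,0.138,-0,-0,87]
[12.1,23.2,40.6,0.138,-0,-0,87,  12.1,28.5,36.9,0.139,-0,-0,87,  12.1,33.4,32.7,0.138,-0,-0,87,  12,37.6,27.7,0.138,-0,-0,87,  12.1,41,22.4,0.138,-0,-0,87]
```

```bash
python3 -m crank '[12,-8,46,0.138,0,0,87, 12,-1.5,46.7,0.138,0,0,87, 12,5,46.5,0.138,0,0,87, 12,11,45,0.138,0,0,87, 12,17.5,43,0.138,0,0,87]' 20; python3 -m crank '[12,23,40.5,0.138,0,0,87, 12,28.5,37,0.138,0,0,87, 12,33.5,32.5,0.138,0,0,87, 12,37.5,27.5,0.138,0,0,87, 12,41,22.5,0.138,0,0,87]'; python3 - <<'E'
from go import *
st()
go((.668,.3015,.030),down(-16),87,5)
E
```

```text
time: 2.92
position: [0.4813, 0.4405, 0.3446]
tool_rot: [0.904, 1.375, -0.903]
ft_force: [0.2, 0.1, 0.6]
grip_width: 1.001
time: 3.55
position: [0.6687, 0.3019, 0.2845]
tool_rot: [1.414, 1.063, -1.413]
ft_force: [0.1, -0.0, -0.7]
grip_width: 0.999
t=3.55 g=[0.6687 0.302  0.1205] x=[ 0.  0. -1.] y=[ 0.961 -0.277  0.   ] q=[-0.67  0.58  0.31  1.36 -0.18  1.23 -0.63] F=[ 0.1 -0.  -0.7] w=86.9
t=3.55 g0=[0.6687 0.302  0.1205] dist=90mm ang=0.1 n=5
[18.1,-0.1,0.1,-0,-0,-0,87,  18.1,-0.1,0.1,-0.001,-0,-0,87,  18.1,-0.1,0.2,-0,-0,-0,87,  18.1,-0.2,0.1,-0,-0,-0,87,  18.1,-0.1,0.1,-0.001,-0,-0,87]
```

```bash
cat > look.py <<'E'
import sys; from h import *
tag=sys.argv[1]; x,y,z=map(float,sys.argv[2:5]); hw=int(sys.argv[5]) if len(sys.argv)>5 else 75
o=[]
for n in("side","top"):
    im=ctrl.get_image(n)[:,:,::-1]; u,v=proj(n,(x,y,z)).astype(int); u=min(max(u,hw),640-hw); v=min(max(v,hw),480-hw)
    o.append(cv2.resize(np.clip(im[v-hw:v+hw,u-hw:u+hw].astype(float)*1.6,0,255).astype(np.uint8),(400,400),interpolation=cv2.INTER_CUBIC)); print(n,"origin",u-hw,v-hw,"scale",round(400/(2*hw),2))
cv2.imwrite(f"pics/{tag}.png",np.hstack(o))
E
python3 look.py l1 .668 .30 .06
```

```text
side origin 270 123 scale 2.67
top origin 195 109 scale 2.67
```

View pics/l1.png

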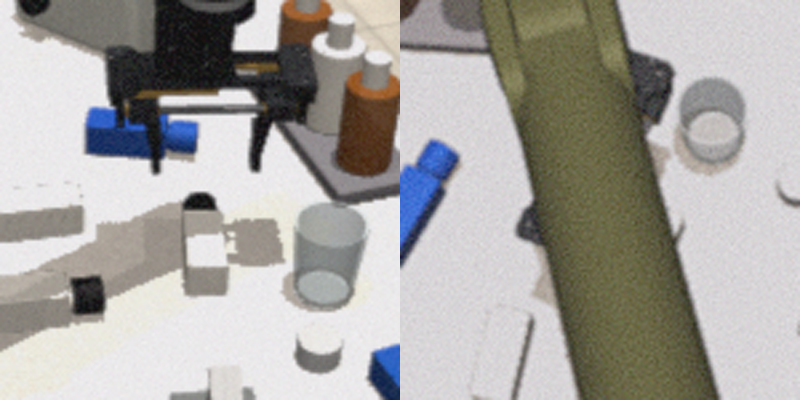

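```bash
python3 -m crank '[20,0,0,0,0,0,70, 20,0,0,0,0,0,70, 20,-0.2,0.2,0,0,0,70, 20,-0.2,0.2,0,0,0,70, 11,0,0,0,0,0,70]'; python3 look.py l2 .668 .30 .03 50
```

```text
time: 4.28
position: [0.6664, 0.3024, 0.1916]
tool_rot: [1.408, 1.066, -1.412]
ft_force: [-0.5, 0.4, -0.6]
grip_width: 0.805
side origin 295 157 scale 4.0
top origin 221 137 scale 4.0
```

View pics/l2.png

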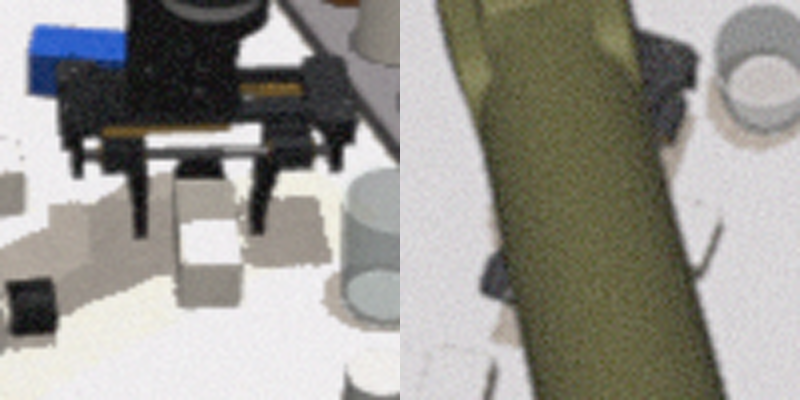

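Fingers straddle the canister (side view about col 345, row 205). Close.

```bash
python3 -m crank '[0,0,0,0,0,0,30, 0,0,0,0,0,0,30, 0,0,0,0,0,0,30, 0,0,0,0,0,0,30, 0,0,0,0,0,0,30]' 25; python3 - <<'E'
from go import *
st()
w=np.radians(77.5); c=np.array([np.cos(w),np.sin(w),0]); zz=np.array([0,0,1.]); a=(c+zz)/2**.5; n=(zz-c)/2**.5
seat=np.array([.585,.025,.088])
G=seat+.015*a+.010*n   # grasp pt 10mm above axis; 
H=G+.05*n+.05*a
print(G,H)
s,p,R0=cur(); g=p+LG*R0[:,0]
go((g[0],g[1]-.03,.16),R0,30)
E
```

```text
time: 5.0
position: [0.6674, 0.3024, 0.1944]
tool_rot: [1.411, 1.065, -1.409]
ft_force: [1.4, -0.1, 1.9]
grip_width: 0.458
t=5.00 g=[0.6676 0.3025 0.0304] x=[ 0.001  0.001 -1.   ] y=[ 0.962 -0.274  0.001] q=[-0.66  0.66  0.29  1.43 -0.2   1.08 -0.61] F=[ 1.4 -0.1  1.9] w=39.9
[0.58576523 0.02845173 0.10567767] [0.58576523 0.02845173 0.17638835]
t=5.00 g0=[0.6676 0.3025 0.0304] dist=133mm ang=0.0 n=5
[-25.9,1.7,5.7,0,0,0,30,  -25.9,1.6,5.8,0,0,0,30,  -26,1.7,5.7,0,0,0,30,  -25.9,1.7,5.8,0,0,0,30,  -25.9,1.6,5.7,0,0,0,30]
```

```bash
python3 -m crank '[-28,0,0,0,0,0,30, -28,0,0,0,0,0,30, -28,0,0,0,0,0,30, -28,0,0,0,0,0,30, -28,0,0,0,0,0,30]'; cat > rest.py <<'E'
from go import *
YR=77.5
w=np.radians(YR); c=np.array([np.cos(w),np.sin(w),0]); zz=np.array([0,0,1.]); a=(c+zz)/2**.5; n=(zz-c)/2**.5; l=np.array([-c[1],c[0],0])
seat=np.array([.585,.025,.088])
Rplace=frame(-n,-l)   # tool x into the floor; jaw along -l (yaw -12.5)
Rpick=frame(-a,-l)
E
python3 - <<'E'
from rest import *
st()
go(seat+.015*a+.010*n+.05*a+.03*n,Rplace,30)
E
```

```text
time: 5.62
position: [0.6668, 0.3023, 0.334]
tool_rot: [1.409, 1.066, -1.411]
ft_force: [0.3, 0.4, -1.3]
grip_width: 0.457
t=5.62 g=[0.6666 0.3022 0.17  ] x=[-0.001 -0.    -1.   ] y=[ 0.962 -0.273 -0.001] q=[-0.68  0.54  0.32  1.31 -0.17  1.31 -0.63] F=[ 0.3  0.4 -1.3] w=39.8
t=5.62 g0=[0.6666 0.3022 0.17  ] dist=391mm ang=45.2 n=10
[1.3,0,40,-0.006,0.079,-0.002,30,  -0.8,-0.1,40,-0.005,0.078,-0.002,30,  -3,-0.3,39.8,-0.006,0.079,-0.003,30,  -5,-0.4,39.4,-0.005,0.078,-0.002,30,  -7.1,-0.6,38.9,-0.006,0.079,-0.002,30]
[-9.2,-0.8,38.2,-0.006,0.079,-0.002,30,  -11.1,-0.9,37.4,-0.005,0.078,-0.002,30,  -13,-1.1,36.4,-0.006,0.079,-0.003,30,  -14.7,-1.3,35.2,-0.006,0.078,-0.002,30,  -16.5,-1.4,34,-0.005,0.079,-0.002,30]
```

```bash
python3 - <<'E'
from rest import *
go(seat+.015*a+.010*n+.06*a+.06*n,Rplace,30)
E
```

```text
t=5.62 g0=[0.6666 0.3022 0.17  ] dist=402mm ang=45.2 n=10
[-1.5,0.1,41.4,-0.006,0.079,-0.002,30,  -3.8,-0.1,41.2,-0.005,0.078,-0.002,30,  -6,-0.2,40.7,-0.006,0.079,-0.003,30,  -8.1,-0.4,40.2,-0.005,0.078,-0.002,30,  -10.2,-0.6,39.3,-0.006,0.079,-0.002,30]
[-12.3,-0.7,38.5,-0.006,0.079,-0.002,30,  -14.3,-0.9,37.3,-0.005,0.078,-0.002,30,  -16.1,-1.1,36.1,-0.006,0.079,-0.003,30,  -17.9,-1.2,34.8,-0.006,0.078,-0.002,30,  -19.6,-1.5,33.2,-0.005,0.079,-0.002,30]
```

```bash
python3 -m crank '[-1.5,0,41.4,-0.006,0.079,-0.002,30, -3.8,0,41.2,-0.005,0.079,-0.002,30, -6,-0.2,40.7,-0.006,0.079,-0.003,30, -8,-0.4,40,-0.005,0.078,-0.002,30, -10,-0.6,39.3,-0.006,0.079,-0.002,30]'; python3 -m crank '[-12.3,-0.7,38.5,-0.006,0.079,-0.002,30, -14.3,-0.9,37.3,-0.005,0.078,-0.002,30, -16,-1,36,-0.006,0.079,-0.003,30, -18,-1.2,34.8,-0.006,0.078,-0.002,30, -19.6,-1.5,33.2,-0.005,0.079,-0.002,30]'; python3 - <<'E'
from rest import *
st()
go(seat+.015*a+.010*n+.025*a+.010*n,Rplace,30,5)
E
python3 look.py l3 .585 .025 .12 60
```

```text
time: 6.25
position: [0.6113, 0.1032, 0.3308]
tool_rot: [1.708, 1.335, -1.142]
ft_force: [0.5, 0.4, -2.5]
grip_width: 0.459
time: 6.88
position: [0.5605, -0.0857, 0.3052]
tool_rot: [1.975, 1.584, -0.812]
ft_force: [0.3, 0.2, -1.4]
grip_width: 0.455
t=6.88 g=[0.5859 0.0279 0.1896] x=[ 0.155  0.693 -0.704] y=[ 0.976 -0.217  0.002] q=[ 0.03  0.29  0.36  1.83 -0.91  1.34  0.53] F=[ 0.3  0.2 -1.4] w=39.6
t=6.88 g0=[0.5859 0.0279 0.1896] dist=60mm ang=0.2 n=5
[9.9,-0,6.7,0,-0.001,-0,30,  10,-0,6.7,0,-0.001,-0.001,30,  9.9,-0,6.7,0.001,-0,0,30,  9.9,-0.1,6.7,-0,-0.001,-0,30,  10,0,6.7,-0,-0.001,-0,30]
side origin 296 197 scale 3.33
top origin 319 158 scale 3.33
```

View pics/l3.png

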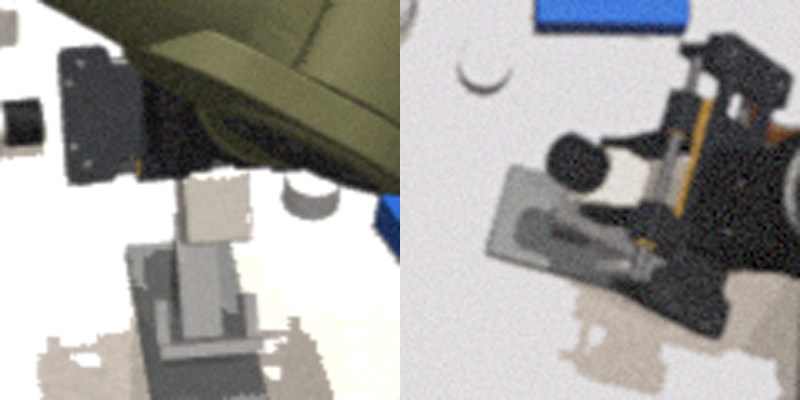

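```bash
python3 - <<'E'
from rest import *
C=seat+.06*a+.06*n
for d in(-.005,0,.005,.01):
  print(d,"foot side",proj("side",C+(d-.062)*a),"captop top",proj("top",C+(d+.062)*a))
E
```

```text
-0.005 foot side [360.26780071 272.14402012] captop top [366.11671012 204.30138663]
0 foot side [360.08223189 269.67581868] captop top [364.70233113 203.4845595 ]
0.005 foot side [359.89677592 267.20911814] captop top [363.2810882  202.66376833]
0.01 foot side [359.71143269 264.74391713] captop top [361.85293125 201.83898421]
```

```bash
python3 -m crank '[10,-0.5,6.7,0,-0.001,0,30, 10,-0.5,6.7,0,-0.001,0,30, 10,-0.5,6.7,0,0,0,30, 10,0,6.7,0,-0.001,0,30, 10,0,6.7,0,0,0,30]'; python3 - <<'E'
from rest import *
st()
go(seat+.015*a+.010*n+.006*a+.003*n-.0015*-l,Rplace,30,5)
E
python3 look.py l4 .585 .025 .10 50
```

```text
time: 7.6
position: [0.5624, -0.0721, 0.2456]
tool_rot: [1.971, 1.582, -0.817]
ft_force: [-0.5, -0.3, -2.2]
grip_width: 0.456
t=7.60 g=[0.5875 0.041  0.1294] x=[ 0.153  0.689 -0.708] y=[ 0.976 -0.216  0.001] q=[ 0.02  0.36  0.34  1.88 -0.96  1.26  0.61] F=[-0.5 -0.3 -2.2] w=39.7
t=7.60 g0=[0.5875 0.041  0.1294] dist=21mm ang=0.1 n=5
[1,-0.1,4,0,0,-0,30,  1,-0.1,4,0,0,-0,30,  0.9,-0.1,4,0.001,0.001,-0,30,  1,-0.1,4,-0,-0,-0,30,  1,-0.1,3.9,0,0,-0,30]
side origin 305 214 scale 4.0
top origin 329 170 scale 4.0
```

View pics/l4.png

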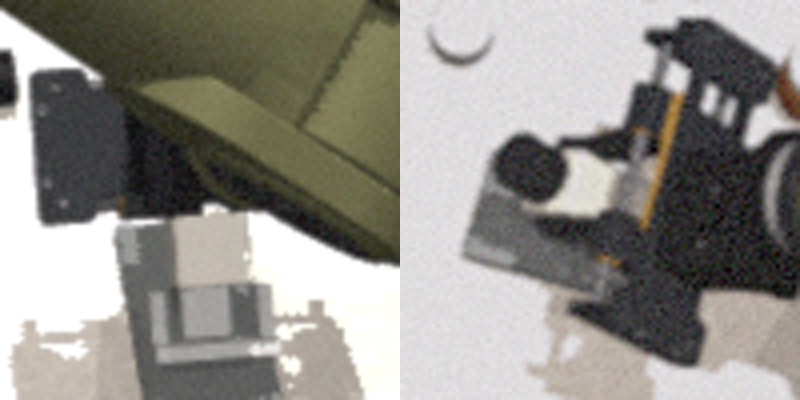

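```bash
python3 -m crank '[1,0,4,0,0,0,30, 1,0,4,0,0,0,30, 1,0,4,0,0,0,30, 1,0,4,0,0,0,30, 1,0,4,0,0,0,30]'; python3 - <<'E'
from rest import *
st()
E
python3 look.py l5 .585 .025 .10 50
```

```text
time: 8.32
position: [0.56, -0.0833, 0.2286]
tool_rot: [1.972, 1.581, -0.817]
ft_force: [-0.3, 0.1, -1.5]
grip_width: 0.459
t=8.32 g=[0.5853 0.0298 0.1125] x=[ 0.154  0.689 -0.708] y=[ 0.976 -0.217  0.001] q=[ 0.04  0.39  0.34  1.88 -0.97  1.25  0.65] F=[-0.3  0.1 -1.5] w=39.9
side origin 305 214 scale 4.0
top origin 329 170 scale 4.0
```

View pics/l5.png

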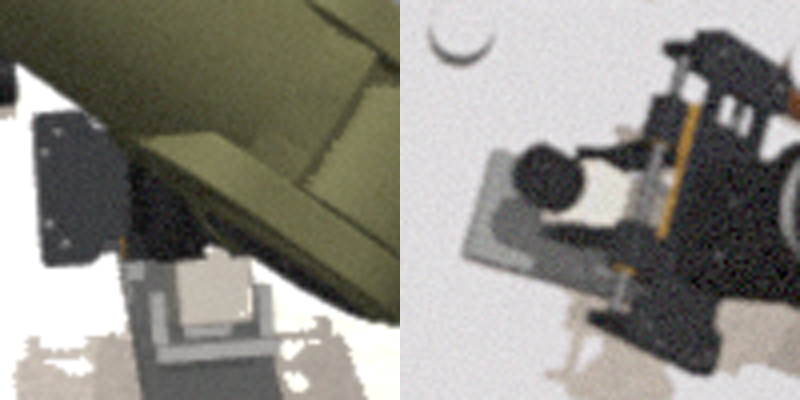

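```bash
python3 -m crank '[0.6,0,2,0,0,0,30, 0.6,0,2,0,0,0,30, 0.6,0,1.5,0,0,0,30, 0,0,1.5,0,0,0,30, 0,0,0,0,0,0,30]'; python3 - <<'E'
from rest import *
st()
E
python3 look.py l6 .585 .025 .10 50
```

```text
time: 9.05
position: [0.5599, -0.0873, 0.2239]
tool_rot: [1.973, 1.58, -0.814]
ft_force: [-0.5, -2.4, 5.3]
grip_width: 0.456
t=9.05 g=[0.5855 0.0258 0.1079] x=[ 0.156  0.69  -0.707] y=[ 0.976 -0.218  0.003] q=[ 0.05  0.4   0.34  1.88 -0.98  1.25  0.67] F=[-0.5 -2.4  5.3] w=39.7
side origin 305 214 scale 4.0
top origin 329 170 scale 4.0
```

View pics/l6.png

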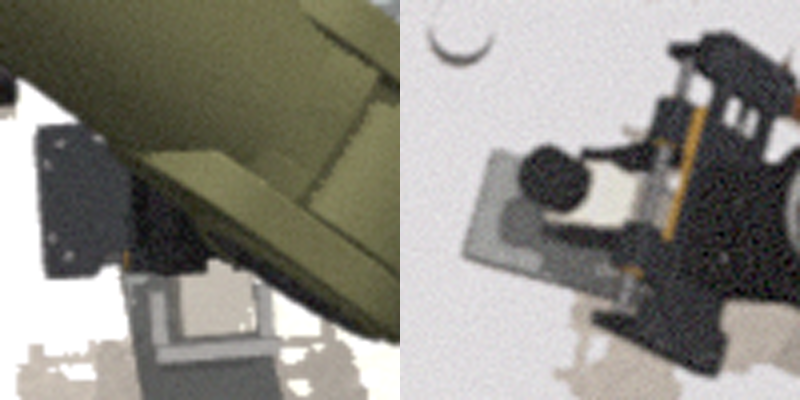

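```bash
python3 -m crank '[0,0,0,0,0,0,44, 0,0,0,0,0,0,50, 0,0,0,0,0,0,62, 0,0,0,0,0,0,62, 0,0,0,0,0,0,62]'; python3 -m crank '[-5,0,0,0,0,0,62, -25,0,0,0,0,0,62, -40,0,0,0,0,0,62, -40,0,0,0,0,0,62, -20,0,0,0,0,0,62]'; python3 - <<'E'
from rest import *
st()
go(seat+.018*a+.09*a,Rpick,62)
E
python3 look.py l7 .585 .025 .10 50
```

```text
time: 9.78
position: [0.5593, -0.0866, 0.2224]
tool_rot: [1.972, 1.582, -0.817]
ft_force: [0.2, -0.3, -0.1]
grip_width: 0.703
time: 10.4
position: [0.539, -0.1784, 0.3164]
tool_rot: [1.973, 1.577, -0.816]
ft_force: [0.6, 1.1, -0.0]
grip_width: 0.714
t=10.40 g=[ 0.5648 -0.0656  0.2002] x=[ 0.157  0.688 -0.709] y=[ 0.976 -0.219  0.004] q=[ 0.14  0.33  0.42  1.77 -0.87  1.47  0.62] F=[ 0.6  1.1 -0. ] w=62.1
t=10.40 g0=[ 0.5648 -0.0656  0.2002] dist=402mm ang=89.9 n=10
[16.5,0,-35.1,-0,-0.157,-0,62,  14.8,0,-37.2,-0.001,-0.157,-0.001,62,  12.9,0.1,-39.1,0,-0.157,-0,62,  10.6,0,-40.6,-0,-0.156,-0.001,62,  8.2,0,-41.8,-0,-0.157,-0,62]
[5.6,0.1,-42.5,-0.001,-0.157,-0,62,  2.9,0,-42.9,-0,-0.157,-0.001,62,  0.2,0.1,-42.8,-0,-0.157,-0,62,  -2.5,0.1,-42.3,-0.001,-0.157,-0.001,62,  -5.1,0,-41.5,0,-0.157,0,62]
side origin 305 214 scale 4.0
top origin 329 170 scale 4.0
```

View pics/l7.png

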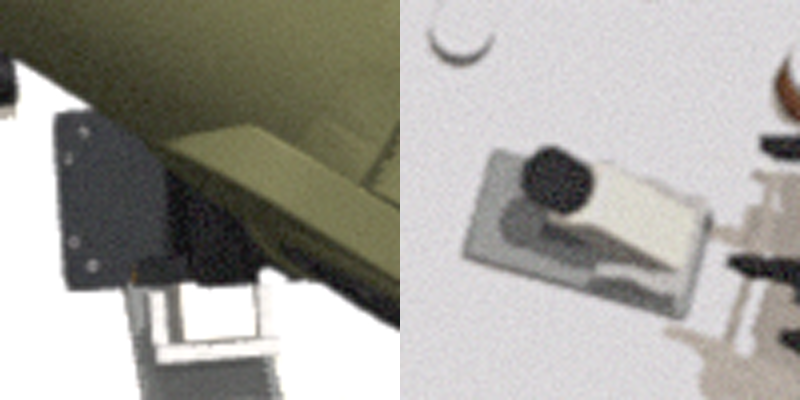

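```bash
python3 - <<'E'
from rest import *
go(seat+.018*a+.14*a,Rpick,62)
E
```

```text
t=10.50 g0=[ 0.5651 -0.0654  0.1999] dist=436mm ang=89.9 n=10
[16.4,-0,-40.1,-0,-0.157,-0,62,  14,-0,-42.2,-0.001,-0.157,-0.001,62,  11.3,-0,-43.8,-0,-0.157,-0,62,  8.3,0,-45.1,-0,-0.156,-0.001,62,  5.2,0,-45.7,-0.001,-0.157,-0,62]
[2,0.1,-46.1,-0,-0.157,-0.001,62,  -1.1,0,-45.8,-0,-0.157,-0,62,  -4.3,0,-45,-0.001,-0.157,-0,62,  -7.3,0.1,-43.9,-0,-0.157,-0.001,62,  -10,0.1,-42.1,-0.001,-0.157,-0,62]
```

```bash
python3 -m crank '[16.4,0,-40,0,-0.157,0,62, 14,0,-42.2,-0.001,-0.157,-0.001,62, 11.3,0,-43.8,0,-0.157,0,62, 8.3,0,-45,0,-0.156,-0.001,62, 5.2,0,-45.7,-0.001,-0.157,0,62]'; python3 -m crank '[2,0,-46,0,-0.157,-0.001,62, -1,0,-46,0,-0.157,0,62, -4.3,0,-45,-0.001,-0.157,0,62, -7.3,0,-44,0,-0.157,-0.001,62, -10,0,-42,-0.001,-0.157,0,62]'; python3 - <<'E'
from rest import *
st()
go(seat+.018*a+.0*a,Rpick,62)
E
python3 look.py l8 .585 .025 .10 60
```

```text
time: 11.12
position: [0.5858, 0.0394, 0.362]
tool_rot: [1.361, 1.098, -1.367]
ft_force: [-0.2, -0.7, -1.0]
grip_width: 0.713
time: 11.75
position: [0.6319, 0.2529, 0.3125]
tool_rot: [0.689, 0.564, -1.682]
ft_force: [0.1, -0.6, -0.6]
grip_width: 0.709
t=11.75 g=[0.607  0.1392 0.197 ] x=[-0.152 -0.693 -0.704] y=[ 0.978 -0.209 -0.005] q=[-0.75  0.66  0.3   1.29  0.41  1.74 -0.71] F=[ 0.1 -0.6 -0.6] w=61.7
t=11.75 g0=[0.607  0.1392 0.197 ] dist=141mm ang=0.5 n=5
[28.3,0.7,1.1,0.002,0.001,-0,62,  28.2,0.6,1,0.001,0.001,-0.001,62,  28.3,0.7,1.1,0.002,0,0,62,  28.2,0.7,1.1,0.002,0.001,-0,62,  28.3,0.7,1.2,0.002,0.001,-0.001,62]
side origin 295 204 scale 3.33
top origin 319 160 scale 3.33
```

View pics/l8.png

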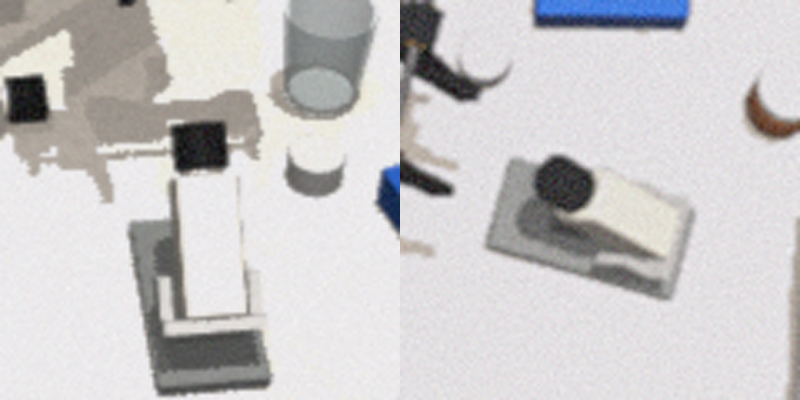

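```bash
python3 - <<'E'
from rest import *
f=lambda p,n:((np.array(proj(n,p))-((295,204) if n=="side" else (319,160)))*3.333).round(0)
print("cap",f(seat+.047*a,"side"),f(seat+.062*a,"top"))
for s in(-.02,.02): print(f(seat-.062*a+.02*n+s*l,"side"),f(seat+.028*a+.02*n+s*l,"side"),f(seat-.062*a+.02*n+s*l,"top"))
E
```

```text
cap [196. 143.] [145. 174.]
[245. 311.] [234. 169.] [277. 209.]
[183. 316.] [172. 174.] [263. 260.]
```

```bash
python3 -m crank '[29,0.7,1,0.002,0.001,0,62, 29,1,1,0.002,0.001,0,62, 29,1,1,0.002,0,0,62, 29,1,1.2,0.002,0.001,0,62, 26,1,1.2,0.002,0.001,0,62]'; python3 -m crank '[0,0,0,0,0,0,30, 0,0,0,0,0,0,30, 0,0,0,0,0,0,30, 0,0,0,0,0,0,30, 0,0,0,0,0,0,30]' 25; python3 - <<'E'
from rest import *
st()
E
python3 look.py l9 .585 .025 .10 60
```

```text
time: 12.48
position: [0.6138, 0.1465, 0.216]
tool_rot: [0.705, 0.562, -1.686]
ft_force: [-0.0, -0.2, 0.2]
grip_width: 0.711
time: 13.1
position: [0.6151, 0.1476, 0.218]
tool_rot: [0.707, 0.559, -1.684]
ft_force: [0.3, 1.9, 2.0]
grip_width: 0.46
t=13.10 g=[0.5904 0.035  0.1014] x=[-0.151 -0.687 -0.711] y=[ 0.976 -0.219  0.005] q=[-0.68  0.63  0.33  1.55  0.44  1.47 -0.75] F=[0.3 1.9 2. ] w=40.0
side origin 295 204 scale 3.33
top origin 319 160 scale 3.33
```

View pics/l9.png

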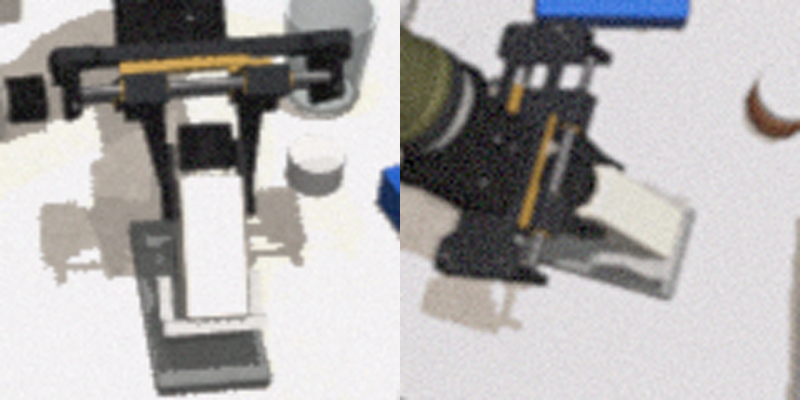

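```bash
python3 -m crank '[-20,0,0,0,0,0,30, -30,0,0,0,0,0,30, -40,0,0,0,0,0,30, -40,0,0,0,0,0,30, -20,0,0,0,0,0,30]'; cat >> rest.py <<'E'
YS=-0.7; sh=np.array([.5095,-.2765,.04]); rs=R.from_euler("z",YS,degrees=True)
def sq(x,y): return sh+rs.apply([x,y,0])
E
python3 - <<'E'
from rest import *
st()
go(sq(.044,-.088)+[0,0,.19],down(YS),30)
E
```

```text
time: 13.82
position: [0.6378, 0.2528, 0.3264]
tool_rot: [0.709, 0.561, -1.682]
ft_force: [-0.1, -0.9, -2.6]
grip_width: 0.458
t=13.82 g=[0.6134 0.1404 0.2095] x=[-0.149 -0.686 -0.713] y=[ 0.976 -0.218  0.005] q=[-0.75  0.66  0.31  1.27  0.41  1.75 -0.71] F=[-0.1 -0.9 -2.6] w=39.8
t=13.82 g0=[0.6134 0.1404 0.2095] dist=627mm ang=46.1 n=15
[23,2.6,33.5,-0.013,0.052,0.005,30,  21.6,2.2,34.7,-0.013,0.051,0.005,30,  20.3,1.7,35.7,-0.014,0.052,0.005,30,  18.8,1.2,36.8,-0.013,0.052,0.005,30,  17.4,0.7,37.8,-0.013,0.051,0.005,30]
[15.9,0.3,38.6,-0.013,0.052,0.005,30,  14.2,-0.1,39.4,-0.014,0.052,0.005,30,  12.7,-0.7,40.1,-0.013,0.052,0.005,30,  11,-1.2,40.7,-0.013,0.051,0.005,30,  9.3,-1.6,41.2,-0.013,0.052,0.005,30]
[7.6,-2.1,41.6,-0.014,0.052,0.005,30,  5.9,-2.6,41.9,-0.013,0.051,0.005,30,  4.1,-3.1,42.2,-0.013,0.052,0.005,30,  2.4,-3.5,42.2,-0.013,0.052,0.005,30,  0.6,-3.9,42.3,-0.014,0.051,0.005,30]
```

```bash
python3 -m crank '[23,2.6,33.5,-0.013,0.052,0.005,30, 21.6,2.2,34.7,-0.013,0.052,0.005,30, 20.3,1.7,35.7,-0.013,0.052,0.005,30, 18.8,1.2,36.8,-0.013,0.052,0.005,30, 17.4,0.7,37.8,-0.013,0.051,0.005,30]'; python3 -m crank '[16,0.3,38.6,-0.013,0.052,0.005,30, 14.2,0,39.4,-0.014,0.052,0.005,30, 12.7,-0.7,40,-0.013,0.052,0.005,30, 11,-1.2,40.7,-0.013,0.051,0.005,30, 9.3,-1.6,41.2,-0.013,0.052,0.005,30]';python3 -m crank '[7.6,-2,41.6,-0.014,0.052,0.005,30, 6,-2.6,42,-0.013,0.051,0.005,30, 4,-3,42,-0.013,0.052,0.005,30, 2.4,-3.5,42,-0.013,0.052,0.005,30, 0.6,-4,42,-0.014,0.051,0.005,30]'; python3 - <<'E'
from rest import *
st()
go(sq(.044,-.088)+[0,0,.095],down(YS),30)
E
python3 look.py m1 .55 -.365 .10 70
```

```text
time: 14.45
position: [0.6065, 0.0486, 0.358]
tool_rot: [0.889, 0.781, -1.554]
ft_force: [1.1, -0.4, -1.3]
grip_width: 0.457
time: 15.08
position: [0.5773, -0.1583, 0.3812]
tool_rot: [1.059, 0.996, -1.399]
ft_force: [-0.0, -0.8, -1.0]
grip_width: 0.458
time: 15.7
position: [0.5508, -0.3676, 0.3937]
tool_rot: [1.218, 1.204, -1.22]
ft_force: [-0.8, -0.1, -0.5]
grip_width: 0.456
t=15.70 g=[ 0.5506 -0.3677  0.2297] x=[-0.001 -0.    -1.   ] y=[ 1.    -0.013 -0.001] q=[ 0.17  0.38  0.5   1.45 -0.18  1.36  0.66] F=[-0.8 -0.1 -0.5] w=39.7
t=15.70 g0=[ 0.5506 -0.3677  0.2297] dist=95mm ang=0.1 n=5
[18.9,0.3,-0.5,-0,0,0,30,  19,0.4,-0.6,-0,0,0,30,  18.9,0.3,-0.5,-0.001,0,0.001,30,  19,0.4,-0.5,0,0,-0,30,  18.9,0.3,-0.5,-0,0,0,30]
side origin 358 340 scale 2.86
top origin 470 175 scale 2.86
```

View pics/m1.png

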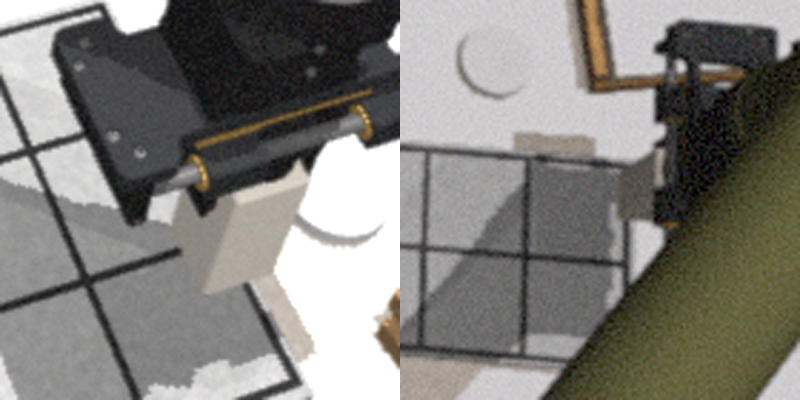

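```bash
python3 -m crank '[19,0.4,-0.5,0,0,0,30, 19,0.4,-0.5,0,0,0,30, 19,0.4,-0.5,0,0,0,30, 19,0.4,-0.5,0,0,0,30, 19,0.3,-0.5,0,0,0,30]'; python3 - <<'E'
from rest import *
st()
E
python3 look.py m2 .55 -.365 .10 60
```

```text
time: 16.42
position: [0.5527, -0.3641, 0.2963]
tool_rot: [1.218, 1.202, -1.222]
ft_force: [-0.3, 0.7, -1.1]
grip_width: 0.463
t=16.43 g=[ 0.5523 -0.3644  0.1323] x=[-0.002 -0.002 -1.   ] y=[ 1.    -0.015 -0.002] q=[ 0.17  0.44  0.48  1.57 -0.21  1.19  0.68] F=[-0.3  0.7 -1.1] w=40.3
side origin 368 360 scale 3.33
top origin 480 185 scale 3.33
```

View pics/m2.png

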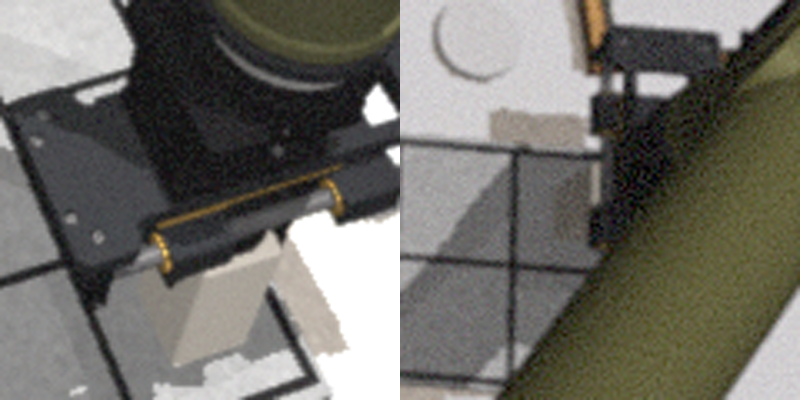

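```bash
python3 -m crank '[2.5,0,0,0,0,0,30, 2.5,0,0,0,0,0,30, 2,0,0,0,0,0,30, 1.5,0,0,0,0,0,30, 0,0,0,0,0,0,30]';python3 -m crank '[1,0,0,0,0,0,30, 1,0,0,0,0,0,30, 0,0,0,0,0,0,30, 0,0,0,0,0,0,30, 0,0,0,0,0,0,30]'
```

```text
time: 17.15
position: [0.5525, -0.3646, 0.2894]
tool_rot: [1.218, 1.201, -1.222]
ft_force: [-0.8, -0.1, -1.9]
grip_width: 0.462
time: 17.77
position: [0.5526, -0.3646, 0.2875]
tool_rot: [1.218, 1.201, -1.222]
ft_force: [-0.1, -0.0, -1.8]
grip_width: 0.46
```

```bash
python3 -m crank '[1,0,0,0,0,0,30, 1,0,0,0,0,0,30, 0,0,0,0,0,0,30, 0,0,0,0,0,0,30, 0,0,0,0,0,0,30]'; python3 -m crank '[1,0,0,0,0,0,30, 1,0,0,0,0,0,30, 0,0,0,0,0,0,30, 0,0,0,0,0,0,30, 0,0,0,0,0,0,30]'
```

```text
time: 18.4
position: [0.5525, -0.3651, 0.2865]
tool_rot: [1.218, 1.2, -1.222]
ft_force: [-1.3, -0.1, 5.6]
grip_width: 0.459
time: 19.02
position: [0.5521, -0.3654, 0.2862]
tool_rot: [1.218, 1.2, -1.223]
ft_force: [-4.6, 2.3, 13.3]
grip_width: 0.462
```

```bash
python3 -m crank '[-1,0,0,0,0,0,30, -0.7,0,0,0,0,0,42, 0,0,0,0,0,0,48, 0,0,0,0,0,0,56, 0,0,0,0,0,0,56]'; python3 -m crank '[-10,0,0,0,0,0,56, -30,0,0,0,0,0,56, -50,0,0,0,0,0,56, -50,0,0,0,0,0,56, -20,0,0,0,0,0,56]'; python3 look.py m3 .55 -.33 .10 75
```

```text
time: 19.65
position: [0.5527, -0.3644, 0.2847]
tool_rot: [1.218, 1.202, -1.222]
ft_force: [0.2, -0.2, 0.3]
grip_width: 0.626
time: 20.27
position: [0.5528, -0.3649, 0.4497]
tool_rot: [1.219, 1.195, -1.22]
ft_force: [0.9, -0.1, 0.2]
grip_width: 0.644
side origin 342 330 scale 2.67
top origin 450 169 scale 2.67
```

View pics/m3.png

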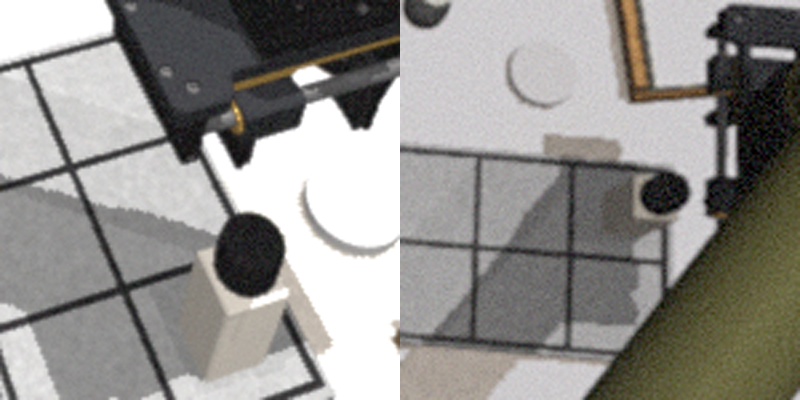

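```bash
cat > ov.py <<'E'
from h import *
def overlay(tag,cans,jars=(),ctr=None,hw=75):
    o=[]
    for n in("side","top"):
        im=ctrl.get_image(n)[:,:,::-1]; s=400/(2*hw); u,v=proj(n,ctr).astype(int); u=min(max(u,hw),640-hw); v=min(max(v,hw),480-hw)
        z=cv2.resize(np.clip(im[v-hw:v+hw,u-hw:u+hw].astype(float)*1.6,0,255).astype(np.uint8),(400,400),interpolation=cv2.INTER_CUBIC)
        pt=lambda p:tuple(((proj(n,p)-(u-hw,v-hw)+.5)*s).astype(int))
        for c,axis,side in cans: # center, axis vec, side vec
            c=np.array(c);axis=np.array(axis);t=np.cross(axis,side)
            cr=lambda A,i,j:c+A*axis+i*.02*np.array(side)+j*.02*t
            q=[(-1,-1),(1,-1),(1,1),(-1,1)]
            for k in range(4):
                i,j=q[k],q[(k+1)%4]
                for A in(-.062,.028): cv2.line(z,pt(cr(A,*i)),pt(cr(A,*j)),(0,0,255),1,cv2.LINE_AA)
                cv2.line(z,pt(cr(-.062,*i)),pt(cr(.028,*i)),(0,0,255),1,cv2.LINE_AA)
            for A in(.032,.062):
                L=[pt(c+A*axis+.018*(np.cos(f)*np.array(side)+np.sin(f)*t)) for f in np.linspace(0,2*np.pi,24)]
                cv2.polylines(z,[np.array(L)],True,(0,200,0),1,cv2.LINE_AA)
        for j in jars:
            for h in(-.032,.032):
                L=[pt(np.array(j)+[.026*np.cos(f),.026*np.sin(f),h]) for f in np.linspace(0,2*np.pi,30)]
                cv2.polylines(z,[np.array(L)],True,(255,0,255),1,cv2.LINE_AA)
        o.append(z); print(n,u-hw,v-hw,round(s,2))
    cv2.imwrite(f"pics/{tag}.png",np.hstack(o))
def lying(x,y,yaw):
    w=np.radians(yaw); return ((x,y,.02),(np.cos(w),np.sin(w),0),(-np.sin(w),np.cos(w),0))
def stand(x,y,z=.102,yaw=0):
    w=np.radians(yaw); return ((x,y,z),(0,0,1.),(np.cos(w),np.sin(w),0))
E
python3 - <<'E'
from ov import *
overlay("o1",[lying(.504,.3874,172),lying(.485,.25,-9.4)],(),(.495,.32,.02),60)
E
```

```text
side 221 158 3.33
top 198 194 3.33
```

View pics/o1.png

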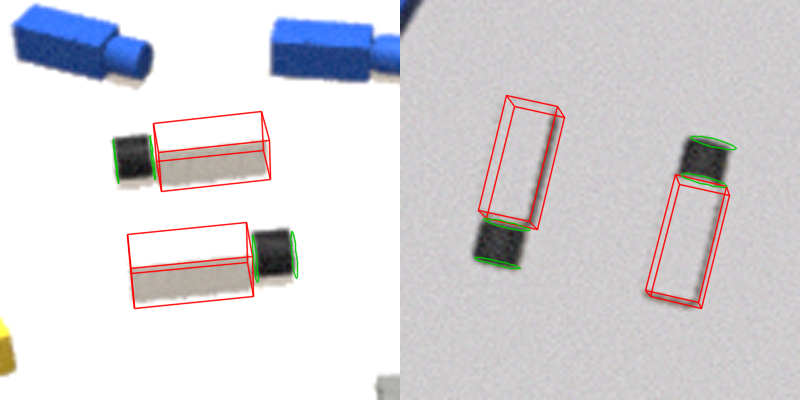

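```bash
python3 - <<'E'
from rest import *
print(atz("top",(549.3,240.9),.164)-sq(.044,-.088))
st()
go((.495,.249,.13),down(-99.4),70)
E
```

```text
[-0.00452202  0.00152685  0.124     ]
t=20.48 g=[ 0.5522 -0.3643  0.2799] x=[-0.003 -0.001 -1.   ] y=[ 1.    -0.015 -0.003] q=[ 0.16  0.36  0.51  1.38 -0.17  1.46  0.65] F=[-0.6  0.9 -0.5] w=56.1
t=20.48 g0=[ 0.5522 -0.3643  0.2799] dist=634mm ang=98.5 n=15
[10,-4.4,-40.8,0.115,0,0,70,  9.9,-9.1,-40,0.114,0,0,70,  10,-13.6,-38.8,0.115,0.001,0,70,  9.9,-17.9,-36.9,0.115,-0,0,70,  10,-22,-34.6,0.114,0,0,70]
[10,-25.9,-31.9,0.115,0,0,70,  10,-29.3,-28.7,0.115,0.001,0,70,  10,-32.5,-25.1,0.114,-0,0,70,  10,-35.1,-21.3,0.115,0,0,70,  10,-37.3,-17.1,0.114,0.001,0.001,70]
[10,-39,-12.8,0.115,-0,-0,70,  10,-40.2,-8.2,0.115,-0,-0,70,  10,-41,-3.5,0.114,0,-0,70,  10,-41,1.1,0.115,0,-0,70,  10,-40.7,5.9,0.115,0.001,-0,70]
```

```bash
python3 -m crank '[10,-4.4,-40.8,0.115,0,0,70, 10,-9,-40,0.114,0,0,70, 10,-13.6,-38.8,0.115,0.001,0,70, 10,-18,-37,0.115,0,0,70, 10,-22,-34.6,0.114,0,0,70]'; python3 -m crank '[10,-26,-32,0.115,0,0,70, 10,-29.3,-28.7,0.115,0.001,0,70, 10,-32.5,-25,0.114,0,0,70, 10,-35,-21.3,0.115,0,0,70, 10,-37.3,-17,0.114,0.001,0,70]';  python3 -m crank '[10,-39,-12.8,0.115,0,0,70, 10,-40.2,-8.2,0.115,0,0,70, 10,-41,-3.5,0.114,0,0,70, 10,-41,1,0.115,0,0,70, 10,-40.7,6,0.115,0.001,0,70]'; python3 - <<'E'
from rest import *
st()
go((.495,.249,.028),down(-99.4),70,5)
E
python3 look.py m4 .495 .25 .05 60
```

```text
time: 21.1
position: [0.5329, -0.1581, 0.3918]
tool_rot: [1.626, 0.871, -1.635]
ft_force: [-0.1, 0.3, 1.0]
grip_width: 0.804
time: 21.72
position: [0.5132, 0.0458, 0.3419]
tool_rot: [1.994, 0.411, -2.002]
ft_force: [0.6, -0.1, 0.5]
grip_width: 0.801
time: 22.35
position: [0.494, 0.2496, 0.2917]
tool_rot: [-2.133, 0.183, 2.137]
ft_force: [0.8, 0.2, 0.1]
grip_width: 0.803
t=22.35 g=[0.4936 0.2492 0.1277] x=[-0.002 -0.002 -1.   ] y=[-0.167 -0.986  0.003] q=[-0.69  0.2   0.19  1.84 -0.04  1.11 -2.22] F=[0.8 0.2 0.1] w=69.9
t=22.35 g0=[0.4936 0.2492 0.1277] dist=100mm ang=0.3 n=5
[19.9,0,-0.3,-0.001,0,-0.001,70,  20,0.1,-0.2,-0.001,0.001,-0,70,  19.9,0.1,-0.3,-0,0,-0.001,70,  20,0,-0.2,-0.001,0,-0,70,  19.9,0.1,-0.3,-0.001,0.001,-0.001,70]
side origin 227 166 scale 3.33
top origin 225 193 scale 3.33
```

View pics/m4.png

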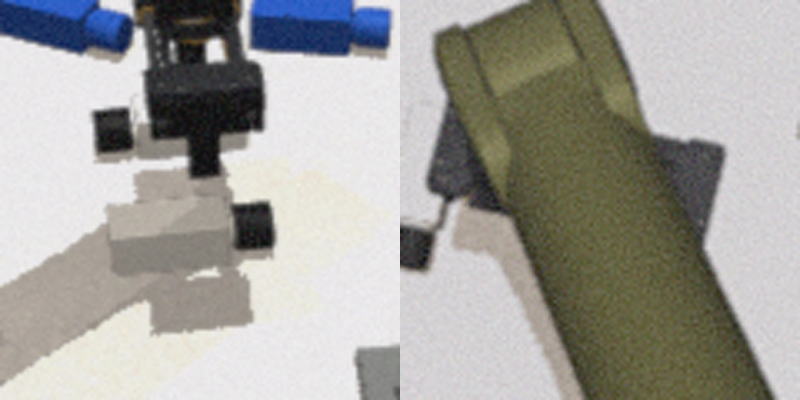

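Gripper is over can C (side col ~287, row ~235). Descend and close.

```bash
python3 -m crank '[20,0,-0.3,-0.001,0,0,70, 20,0.1,-0.2,-0.001,0,0,70, 20,0,-0.3,0,0,0,70, 20,0,-0.2,-0.001,0,0,70, 19.5,0,-0.3,-0.001,0,0,70]'; python3 -m crank '[0,0,0,0,0,0,30, 0,0,0,0,0,0,30, 0,0,0,0,0,0,30, 0,0,0,0,0,0,30, 0,0,0,0,0,0,30]' 25; python3 look.py m5 .495 .25 .05 60; python3 - <<'E'
from rest import *
st()
E
```

```text
time: 23.08
position: [0.4957, 0.2472, 0.1926]
tool_rot: [-2.138, 0.174, 2.141]
ft_force: [-0.4, -0.7, 0.7]
grip_width: 0.803
time: 23.7
position: [0.497, 0.2487, 0.1959]
tool_rot: [-2.14, 0.171, 2.135]
ft_force: [0.0, 1.2, 3.4]
grip_width: 0.458
side origin 227 166 scale 3.33
top origin 225 193 scale 3.33
t=23.80 g=[0.4975 0.2488 0.0319] x=[ 0.003  0.001 -1.   ] y=[-0.16  -0.987 -0.001] q=[-0.68  0.32  0.19  1.91 -0.07  0.92 -2.18] F=[-0.2  0.6  4. ] w=39.9
```

View pics/m5.png

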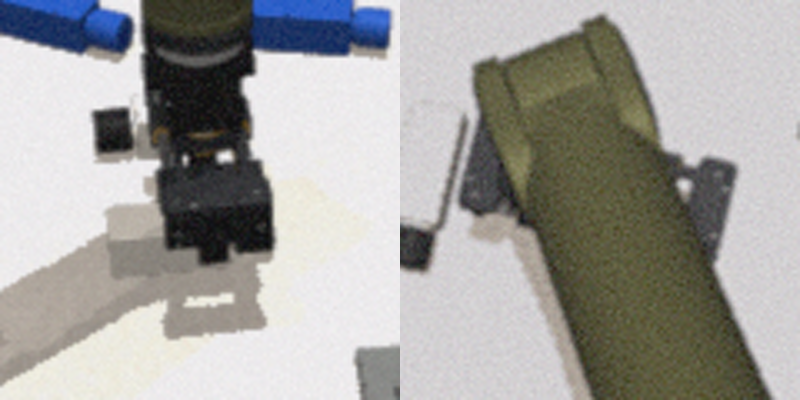

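```bash
python3 -m crank '[-28,0,0,0,0,0,30, -30,0,0,0,0,0,30, -30,0,0,0,0,0,30, -30,0,0,0,0,0,30, -20,0,0,0,0,0,30]'; python3 - <<'E'
from rest import *
st()
go((.5855,.07,.215),down(-12.5),30)
E
```

```text
time: 24.42
position: [0.4964, 0.2483, 0.3341]
tool_rot: [-2.14, 0.172, 2.136]
ft_force: [1.1, -0.5, -1.7]
grip_width: 0.458
t=24.43 g=[0.4967 0.2483 0.1701] x=[ 0.002 -0.    -1.   ] y=[-0.16  -0.987 -0.   ] q=[-0.69  0.16  0.2   1.79 -0.03  1.19 -2.21] F=[ 1.1 -0.5 -1.7] w=39.8
t=24.43 g0=[0.4967 0.2483 0.1701] dist=204mm ang=86.7 n=10
[-4.5,16.2,-11.6,-0.151,-0,-0,30,  -4.4,17.8,-9.1,-0.152,-0,-0,30,  -4.5,18.9,-6.3,-0.151,-0,-0,30,  -4.5,19.7,-3.4,-0.151,-0,-0.001,30,  -4.5,19.9,-0.4,-0.152,-0.001,0,30]
[-4.5,19.7,2.6,-0.151,0,0,30,  -4.5,19.2,5.6,-0.151,-0,0,30,  -4.5,18,8.4,-0.152,-0,-0,30,  -4.5,16.6,11,-0.151,-0,-0,30,  -4.5,14.7,13.4,-0.151,-0.001,-0,30]
```

```bash
python3 -m crank '[-4.5,16,-11.6,-0.151,0,0,30, -4.5,18,-9,-0.152,0,0,30, -4.5,19,-6.3,-0.151,0,0,30, -4.5,19.7,-3.4,-0.151,0,0,30, -4.5,20,-0.4,-0.152,0,0,30]'; python3 -m crank '[-4.5,19.7,2.6,-0.151,0,0,30, -4.5,19,5.6,-0.151,0,0,30, -4.5,18,8.4,-0.152,0,0,30, -4.5,16.6,11,-0.151,0,0,30, -4.5,14.7,13.4,-0.151,-0.001,0,30]'; python3 - <<'E'
from rest import *
st()
go(seat+.012*a+.012*n+.06*a+.05*n,Rplace,30,5)
E
```

```text
time: 25.05
position: [0.5409, 0.1583, 0.3551]
tool_rot: [1.878, 0.582, -1.878]
ft_force: [0.1, -0.4, -1.3]
grip_width: 0.456
time: 25.68
position: [0.5853, 0.0695, 0.3776]
tool_rot: [1.363, 1.1, -1.366]
ft_force: [0.3, 0.1, -1.4]
grip_width: 0.457
t=25.68 g=[0.5852 0.0693 0.2136] x=[-0.001 -0.002 -1.   ] y=[ 0.977 -0.212 -0.   ] q=[-0.35  0.21  0.22  1.65 -0.04  1.29 -0.34] F=[ 0.3  0.1 -1.4] w=39.7
t=25.68 g0=[0.5852 0.0693 0.2136] dist=172mm ang=45.1 n=5
[8.2,1.8,32.9,0.001,0.157,0,30,  7,1.7,33.9,0.001,0.158,0.001,30,  5.7,1.8,34.5,0.001,0.157,0,30,  4.2,1.8,34.9,0.001,0.158,0.001,30,  2.7,1.8,35.2,0.001,0.157,-0,30]
```

```bash
python3 -m crank '[8,1.8,33,0.001,0.157,0,30, 7,1.7,34,0.001,0.158,0.001,30, 5.7,1.8,34.5,0.001,0.157,0,30, 4.2,1.8,35,0.001,0.158,0.001,30, 2.7,1.8,35.2,0.001,0.157,0,30]'; python3 - <<'E'
from rest import *
st()
go(seat+.012*a+.012*n+.03*a+.010*n,Rplace,30,5)
E
python3 - <<'E'
from ov import *
from rest import a,l,seat,n
overlay("m6",[(seat+.06*a+.05*n,a,l)],(),seat+.04*a+.04*n,55)
E
```

```text
time: 26.3
position: [0.5603, -0.0821, 0.299]
tool_rot: [1.982, 1.578, -0.813]
ft_force: [-0.6, 0.5, -2.9]
grip_width: 0.46
t=26.30 g=[0.5865 0.0314 0.1836] x=[ 0.16   0.692 -0.704] y=[ 0.975 -0.223  0.003] q=[ 0.09  0.29  0.28  1.84 -0.9   1.31  0.52] F=[-0.6  0.5 -2.9] w=40.0
t=26.30 g0=[0.5865 0.0314 0.1836] dist=51mm ang=0.5 n=5
[8.2,0.2,5.9,-0.001,-0.001,-0.001,30,  8.1,0.1,5.9,-0,-0.001,-0.002,30,  8.2,0.2,6,-0.001,-0.001,-0.001,30,  8.2,0.2,5.9,-0,-0.001,-0.001,30,  8.1,0.2,5.9,-0.001,-0.001,-0.001,30]
side 302 194 3.64
top 325 161 3.64
```

View pics/m6.png

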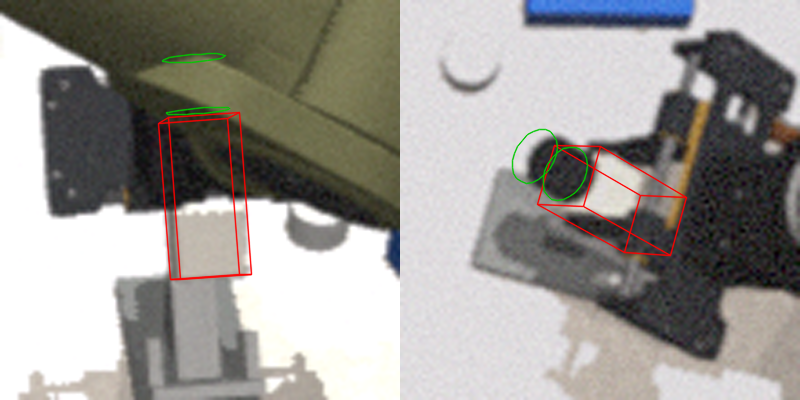

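```bash
python3 -m crank '[8,0,6,-0.001,-0.001,-0.001,30, 8,0,6,0,-0.001,-0.002,30, 8,0,6,-0.001,-0.001,-0.001,30, 8,0,6,0,-0.001,-0.001,30, 8,0,6,-0.001,-0.001,-0.001,30]';python3 - <<'E'
from rest import *
st()
go(seat+.012*a+.012*n+.006*a+.003*n,Rplace,30,5)
E
python3 look.py m7 .585 .025 .10 50
```

```text
time: 27.02
position: [0.5625, -0.0734, 0.2494]
tool_rot: [1.967, 1.583, -0.821]
ft_force: [-0.1, 0.5, -0.9]
grip_width: 0.461
t=27.02 g=[0.5872 0.0394 0.1329] x=[ 0.151  0.688 -0.71 ] y=[ 0.977 -0.215 -0.001] q=[ 0.08  0.35  0.27  1.87 -0.93  1.25  0.59] F=[-0.1  0.5 -0.9] w=40.1
t=27.02 g0=[0.5872 0.0394 0.1329] dist=26mm ang=0.3 n=5
[1.3,0.1,4.9,0,0.001,0,30,  1.3,0.2,5,0,0.001,0.001,30,  1.4,0.1,5,0.001,0.001,0,30,  1.3,0.1,4.9,-0,0.001,0,30,  1.3,0.2,5,-0,0.001,0.001,30]
side origin 305 214 scale 4.0
top origin 329 170 scale 4.0
```

View pics/m7.png

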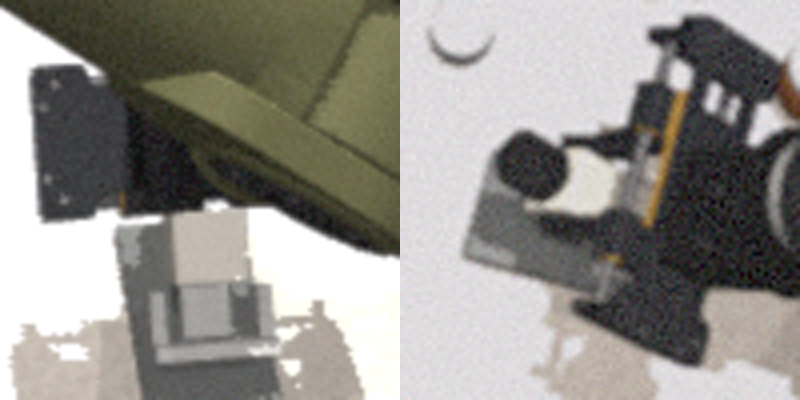

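Very like the first. Continue in.

```bash
python3 -m crank '[1.3,0,5,0,0.001,0,30, 1.3,0,5,0,0.001,0,30, 1.3,0,5,0,0.001,0,30, 1.3,0,5,0,0.001,0,30, 1.3,0,5,0,0.001,0,30]'; python3 -m crank '[0.6,0,2,0,0,0,30, 0.6,0,2,0,0,0,30, 0.6,0,1.5,0,0,0,30, 0,0,1.5,0,0,0,30, 0,0,0,0,0,0,30]'; python3 - <<'E'
from rest import *
st()
E
python3 look.py m8 .585 .025 .10 50
```

```text
time: 27.75
position: [0.5595, -0.087, 0.2275]
tool_rot: [1.972, 1.585, -0.817]
ft_force: [0.1, -0.5, -1.4]
grip_width: 0.454
time: 28.38
position: [0.5593, -0.0905, 0.2228]
tool_rot: [1.973, 1.584, -0.814]
ft_force: [-0.8, -0.7, 4.9]
grip_width: 0.462
t=28.38 g=[0.5845 0.0229 0.1071] x=[ 0.154  0.692 -0.706] y=[ 0.976 -0.216  0.001] q=[ 0.11  0.4   0.27  1.88 -0.95  1.24  0.66] F=[-0.8 -0.7  4.9] w=40.2
side origin 305 214 scale 4.0
top origin 329 170 scale 4.0
```

View pics/m8.png

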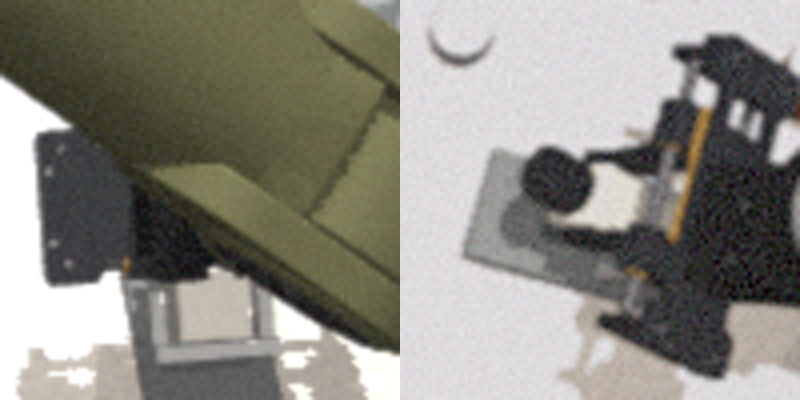

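Seated, contact felt. Release, retreat, swing to the regrip pose.

```bash
python3 -m crank '[0,0,0,0,0,0,44, 0,0,0,0,0,0,50, 0,0,0,0,0,0,62, 0,0,0,0,0,0,62, 0,0,0,0,0,0,62]'; python3 -m crank '[-5,0,0,0,0,0,62, -25,0,0,0,0,0,62, -40,0,0,0,0,0,62, -40,0,0,0,0,0,62, -20,0,0,0,0,0,62]'; python3 - <<'E'
from rest import *
st()
go(seat+.018*a+.14*a,Rpick,62)
E
python3 look.py m9 .585 .025 .10 60
```

```text
time: 29.1
position: [0.5587, -0.0903, 0.2214]
tool_rot: [1.972, 1.585, -0.817]
ft_force: [0.1, -0.6, 0.3]
grip_width: 0.704
time: 29.72
position: [0.5388, -0.1823, 0.3152]
tool_rot: [1.973, 1.581, -0.816]
ft_force: [0.3, -0.4, -0.0]
grip_width: 0.707
t=29.73 g=[ 0.5642 -0.0692  0.1992] x=[ 0.155  0.69  -0.707] y=[ 0.976 -0.218  0.002] q=[ 0.21  0.33  0.35  1.76 -0.85  1.46  0.61] F=[ 0.3 -0.4 -0. ] w=61.5
t=29.73 g0=[ 0.5642 -0.0692  0.1992] dist=440mm ang=90.0 n=10
[16.7,-0,-40.4,-0,-0.157,-0,62,  14.2,-0,-42.5,-0,-0.157,-0,62,  11.4,-0,-44.3,-0.001,-0.157,-0,62,  8.4,-0,-45.4,0,-0.157,-0.001,62,  5.2,-0,-46.3,0,-0.157,0,62]
[2,0,-46.4,-0,-0.157,-0,62,  -1.3,0,-46.3,-0,-0.157,-0,62,  -4.4,0,-45.4,-0,-0.157,-0,62,  -7.5,0,-44.2,-0.001,-0.157,-0.001,62,  -10.2,0.1,-42.4,0,-0.157,0,62]
side origin 295 204 scale 3.33
top origin 319 160 scale 3.33
```

View pics/m9.png

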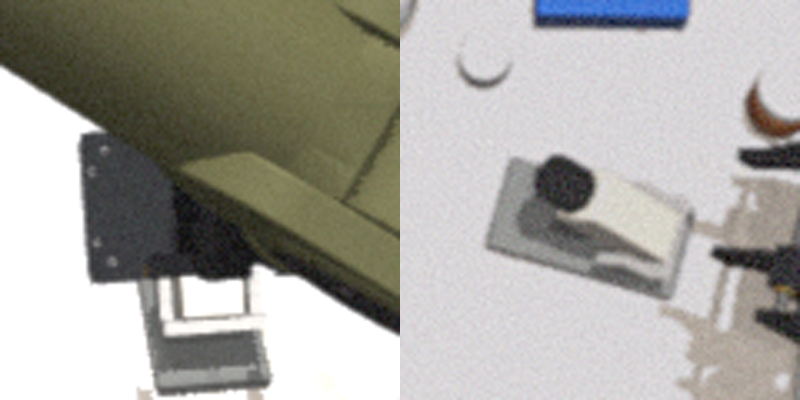

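```bash
python3 -m crank '[16.7,0.2,-40.4,0,-0.157,0,62, 14.2,0.2,-42.5,0,-0.157,0,62, 11.4,0.2,-44.3,-0.001,-0.157,0,62, 8.4,0.2,-45.4,0,-0.157,-0.001,62, 5.2,0.2,-46.3,0,-0.157,0,62]'; python3 -m crank '[2,0.2,-46.4,0,-0.157,0,62, -1.3,0.2,-46.3,0,-0.157,0,62, -4.4,0.2,-45.4,0,-0.157,0,62, -7.5,0.2,-44.2,-0.001,-0.157,-0.001,62, -10.2,0.2,-42.4,0,-0.157,0,62]'; python3 - <<'E'
from rest import *
st()
go(seat+.018*a+[.002,0,0],Rpick,62)
E
```

```text
time: 30.45
position: [0.587, 0.0375, 0.3615]
tool_rot: [1.362, 1.099, -1.367]
ft_force: [0.2, 0.8, 0.0]
grip_width: 0.714
time: 31.08
position: [0.6345, 0.2526, 0.3125]
tool_rot: [0.69, 0.564, -1.682]
ft_force: [1.4, -0.5, -0.7]
grip_width: 0.711
t=31.07 g=[0.6095 0.139  0.1969] x=[-0.152 -0.693 -0.705] y=[ 0.978 -0.21  -0.005] q=[-0.7   0.66  0.23  1.28  0.44  1.75 -0.73] F=[ 1.4 -0.5 -0.7] w=61.8
t=31.07 g0=[0.6095 0.139  0.1969] dist=141mm ang=0.5 n=5
[28.2,0.5,1,0.002,0.001,-0,62,  28.2,0.6,1.1,0.001,0,-0,62,  28.3,0.5,1.1,0.002,0.001,-0.001,62,  28.2,0.6,1.1,0.001,0,0,62,  28.2,0.6,1.1,0.002,0.001,-0,62]
```

```bash
python3 -m crank '[29,0.6,1,0.002,0.001,0,62, 29,0.6,1,0.001,0,0,62, 29,0.6,1,0.002,0.001,0,62, 29,0.6,1,0.001,0,0,62, 26,0.6,1,0.002,0.001,0,62]'; python3 -m crank '[0,0,0,0,0,0,30, 0,0,0,0,0,0,30, 0,0,0,0,0,0,30, 0,0,0,0,0,0,30, 0,0,0,0,0,0,30]' 25;  python3 -m crank '[-20,0,0,0,0,0,30, -30,0,0,0,0,0,30, -40,0,0,0,0,0,30, -40,0,0,0,0,0,30, -20,0,0,0,0,0,30]'; python3 - <<'E'
from rest import *
st()
go(sq(.044,0)+[0,0,.19],down(YS),30)
E
python3 look.py m10 .61 .14 .16 60
```

```text
time: 31.7
position: [0.6144, 0.148, 0.2145]
tool_rot: [0.702, 0.564, -1.685]
ft_force: [0.2, 0.8, 0.6]
grip_width: 0.712
time: 32.33
position: [0.616, 0.1485, 0.2177]
tool_rot: [0.706, 0.561, -1.684]
ft_force: [-0.1, 3.3, 1.9]
grip_width: 0.467
time: 32.95
position: [0.6388, 0.2533, 0.3262]
tool_rot: [0.708, 0.562, -1.682]
ft_force: [-0.2, 0.0, -1.8]
grip_width: 0.464
t=32.95 g=[0.6144 0.1408 0.2094] x=[-0.149 -0.686 -0.713] y=[ 0.976 -0.217  0.005] q=[-0.7   0.65  0.23  1.26  0.44  1.76 -0.73] F=[-0.2  0.  -1.8] w=40.3
t=32.95 g0=[0.6144 0.1408 0.2094] dist=541mm ang=46.1 n=15
[18.9,1.3,29.4,-0.013,0.052,0.005,30,  17.9,1,30.5,-0.013,0.051,0.005,30,  16.7,0.5,31.3,-0.014,0.052,0.005,30,  15.5,0.2,32.1,-0.013,0.052,0.005,30,  14.2,-0.2,32.9,-0.013,0.051,0.005,30]
[13,-0.6,33.6,-0.013,0.052,0.005,30,  11.7,-1,34.2,-0.013,0.052,0.005,30,  10.3,-1.4,34.8,-0.014,0.051,0.006,30,  9,-1.9,35.3,-0.013,0.052,0.005,30,  7.5,-2.2,35.6,-0.013,0.052,0.005,30]
[6.1,-2.6,36,-0.013,0.052,0.005,30,  4.7,-3,36.2,-0.013,0.051,0.005,30,  3.2,-3.3,36.4,-0.013,0.052,0.005,30,  1.8,-3.8,36.5,-0.014,0.052,0.005,30,  0.3,-4.1,36.5,-0.013,0.051,0.005,30]
side origin 288 148 scale 3.33
top origin 272 141 scale 3.33
```

View pics/m10.png

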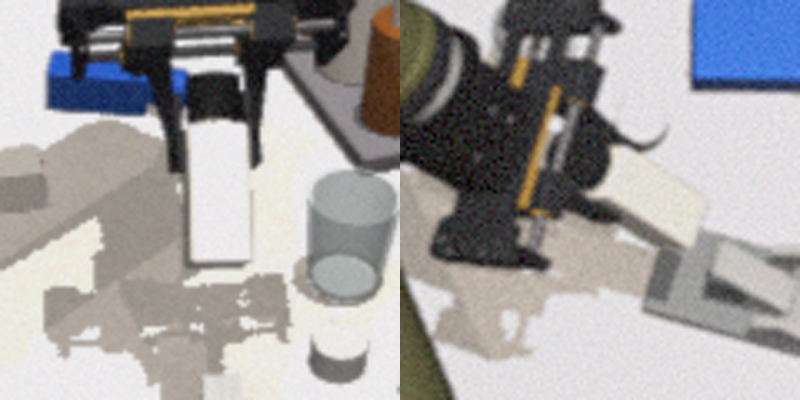

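```bash
python3 -m crank '[19,1.3,29.4,-0.013,0.052,0.005,30, 18,1,30.5,-0.013,0.051,0.005,30, 16.7,0.5,31.3,-0.014,0.052,0.005,30, 15.5,0.2,32,-0.013,0.052,0.005,30, 14.2,-0.2,33,-0.013,0.051,0.005,30]'; python3 -m crank '[13,-0.6,33.6,-0.013,0.052,0.005,30, 11.7,-1,34.2,-0.013,0.052,0.005,30, 10.3,-1.4,34.8,-0.014,0.051,0.006,30, 9,-1.9,35.3,-0.013,0.052,0.005,30, 7.5,-2.2,35.6,-0.013,0.052,0.005,30]'; python3 -m crank '[6,-2.6,36,-0.013,0.052,0.005,30, 4.7,-3,36,-0.013,0.051,0.005,30, 3.2,-3.3,36.4,-0.013,0.052,0.005,30, 1.8,-3.8,36.5,-0.014,0.052,0.005,30, 0.3,-4,36.5,-0.013,0.051,0.005,30]'; python3 - <<'E'
from rest import *
st()
go(sq(.046,0)+[0,0,.095],down(YS),30)
E
python3 look.py m11 .55 -.31 .10 75
```

```text
time: 33.67
position: [0.6072, 0.0769, 0.3563]
tool_rot: [0.885, 0.782, -1.557]
ft_force: [0.5, -0.2, -1.8]
grip_width: 0.465
time: 34.3
position: [0.5777, -0.1006, 0.3797]
tool_rot: [1.057, 0.997, -1.402]
ft_force: [0.0, 1.0, -2.0]
grip_width: 0.464
time: 34.92
position: [0.5509, -0.2811, 0.3925]
tool_rot: [1.218, 1.204, -1.224]
ft_force: [0.7, -1.4, -2.0]
grip_width: 0.466
t=34.92 g=[ 0.5503 -0.2812  0.2285] x=[-0.004 -0.001 -1.   ] y=[ 1.    -0.015 -0.004] q=[ 0.08  0.27  0.42  1.57 -0.11  1.33  0.5 ] F=[ 0.7 -1.4 -2. ] w=40.5
t=34.92 g0=[ 0.5503 -0.2812  0.2285] dist=94mm ang=0.3 n=5
[18.7,1,-0.8,-0.001,0,0.001,30,  18.7,0.9,-0.9,-0,0,0.001,30,  18.7,1,-0.8,-0.001,0.001,0,30,  18.7,0.9,-0.8,-0,-0,0.001,30,  18.7,0.9,-0.8,-0.001,0,0.001,30]
side origin 337 330 scale 2.67
top origin 442 168 scale 2.67
```

View pics/m11.png

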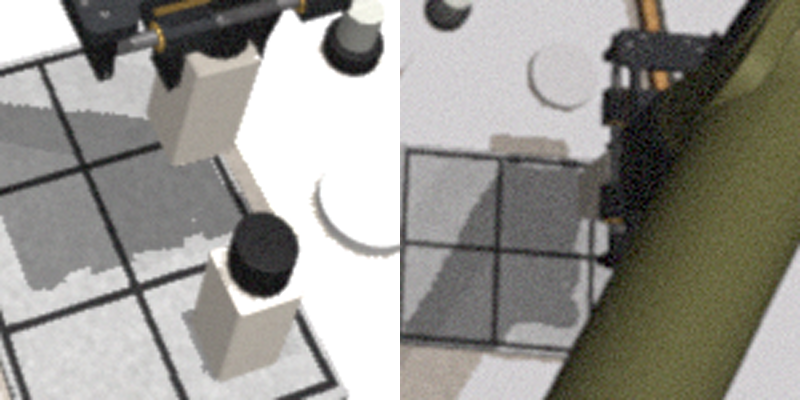

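```bash
python3 -m crank '[19,1,-0.8,-0.001,0,0.001,30, 19,1,-0.8,0,0,0.001,30, 19,1,-0.8,-0.001,0.001,0,30, 19,1,-0.8,0,0,0.001,30, 19,1,-0.8,-0.001,0,0.001,30]'; python3 -m crank '[3,0,0,0,0,0,30, 3,0,0,0,0,0,30, 2,0,0,0,0,0,30, 1,0,0,0,0,0,30, 0,0,0,0,0,0,30]'; python3 - <<'E'
from rest import *
st()
E
```

```text
time: 35.65
position: [0.5574, -0.2753, 0.2965]
tool_rot: [1.216, 1.202, -1.217]
ft_force: [-0.7, -0.7, -2.1]
grip_width: 0.463
time: 36.28
position: [0.5573, -0.2759, 0.2894]
tool_rot: [1.217, 1.2, -1.217]
ft_force: [0.9, 0.0, -2.2]
grip_width: 0.464
t=36.27 g=[ 0.5577 -0.2763  0.1254] x=[ 0.002 -0.002 -1.   ] y=[ 1.    -0.012  0.002] q=[ 0.09  0.35  0.4   1.68 -0.15  1.14  0.52] F=[ 0.9  0.  -2.2] w=40.4
```

```bash
python3 -m crank '[1,0,0,0,0,0,30, 1,0,0,0,0,0,30, 0,0,0,0,0,0,30, 0,0,0,0,0,0,30, 0,0,0,0,0,0,30]'; python3 -m crank '[1,0,0,0,0,0,30, 0.5,0,0,0,0,0,30, 0,0,0,0,0,0,30, 0,0,0,0,0,0,30, 0,0,0,0,0,0,30]'
```

```text
time: 36.9
position: [0.5573, -0.2758, 0.2871]
tool_rot: [1.217, 1.201, -1.217]
ft_force: [-0.3, -0.7, -0.2]
grip_width: 0.464
time: 37.52
position: [0.5573, -0.2763, 0.2869]
tool_rot: [1.217, 1.2, -1.217]
ft_force: [-2.6, 0.7, 5.7]
grip_width: 0.469
```

```bash
python3 -m crank '[-1,0,0,0,0,0,30, 0,0,0,0,0,0,42, 0,0,0,0,0,0,48, 0,0,0,0,0,0,56, 0,0,0,0,0,0,56]'; python3 -m crank '[-10,0,0,0,0,0,56, -30,0,0,0,0,0,56, -50,0,0,0,0,0,56, -50,0,0,0,0,0,56, -20,0,0,0,0,0,56]'; python3 look.py m12 .55 -.31 .10 75;  python3 - <<'E'
from rest import *
st()
go((.492,.390,.13),down(82),70)
E
```

```text
time: 38.15
position: [0.5574, -0.2757, 0.2864]
tool_rot: [1.217, 1.201, -1.217]
ft_force: [0.6, 0.2, -0.6]
grip_width: 0.625
time: 38.78
position: [0.5571, -0.276, 0.4514]
tool_rot: [1.218, 1.195, -1.214]
ft_force: [-0.4, 0.2, -0.4]
grip_width: 0.646
side origin 337 330 scale 2.67
top origin 442 168 scale 2.67
t=38.88 g=[ 0.5586 -0.2767  0.2866] x=[ 0.008 -0.004 -1.   ] y=[ 1.    -0.012  0.008] q=[ 0.07  0.25  0.42  1.48 -0.1   1.43  0.48] F=[0.1 0.7 0.2] w=55.5
t=38.88 g0=[ 0.5586 -0.2767  0.2866] dist=688mm ang=82.7 n=15
[10.2,-5,-44.3,-0.096,0.001,-0,70,  10.3,-0.7,-44.6,-0.096,0,-0,70,  10.2,3.6,-44.5,-0.097,0.001,-0.001,70,  10.3,7.9,-43.9,-0.096,0.001,0,70,  10.4,12,-43,-0.096,0,-0,70]
[10.3,16.2,-41.6,-0.096,0.001,-0,70,  10.4,20,-39.8,-0.096,0,-0.001,70,  10.3,23.8,-37.7,-0.097,0.001,0,70,  10.4,27.4,-35.3,-0.096,0.001,-0,70,  10.5,30.6,-32.5,-0.096,0,-0,70]
[10.4,33.6,-29.4,-0.096,0.001,-0.001,70,  10.4,36.3,-26,-0.096,0,0,70,  10.4,38.6,-22.4,-0.096,0.001,-0,70,  10.5,40.6,-18.6,-0.097,0.001,-0,70,  10.4,42.2,-14.6,-0.096,0,-0.001,70]
```

View pics/m12.png

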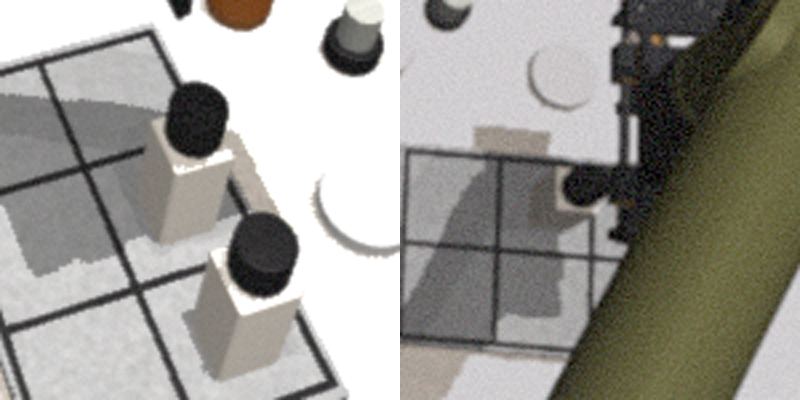

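```bash
python3 -m crank '[10,-5,-44.3,-0.096,0.001,0,70, 10,-0.7,-44.6,-0.096,0,0,70, 10,3.6,-44.5,-0.097,0.001,-0.001,70, 10.3,8,-44,-0.096,0.001,0,70, 10.4,12,-43,-0.096,0,0,70]'; python3 -m crank '[10.3,16.2,-41.6,-0.096,0.001,0,70, 10.4,20,-39.8,-0.096,0,-0.001,70, 10.3,23.8,-37.7,-0.097,0.001,0,70, 10.4,27.4,-35.3,-0.096,0.001,0,70, 10.5,30.6,-32.5,-0.096,0,0,70]'; python3 -m crank '[10.4,33.6,-29.4,-0.096,0.001,-0.001,70, 10.4,36.3,-26,-0.096,0,0,70, 10.4,38.6,-22.4,-0.096,0.001,0,70, 10.5,40.6,-18.6,-0.097,0.001,0,70, 10.4,42.2,-14.6,-0.096,0,-0.001,70]'; python3 - <<'E'
from rest import *
st()
go((.492,.390,.03),down(82),70,5)
E
python3 look.py m13 .495 .39 .05 60
```

```text
time: 39.5
position: [0.5341, -0.0519, 0.3942]
tool_rot: [0.854, 1.398, -0.855]
ft_force: [0.7, 0.1, 0.3]
grip_width: 0.803
time: 40.12
position: [0.512, 0.1699, 0.3427]
tool_rot: [0.484, 1.521, -0.483]
ft_force: [0.3, 0.2, 0.3]
grip_width: 0.803
time: 40.75
position: [0.4901, 0.3919, 0.291]
tool_rot: [0.107, 1.576, -0.107]
ft_force: [0.1, 0.4, -0.4]
grip_width: 0.805
t=40.75 g=[0.4889 0.392  0.127 ] x=[-0.007  0.    -1.   ] y=[ 0.136  0.991 -0.001] q=[-0.59  0.36 -0.16  1.64  0.05  1.15  0.68] F=[ 0.1  0.4 -0.4] w=70.0
t=40.75 g0=[0.4889 0.392  0.127 ] dist=97mm ang=0.5 n=5
[19.4,-0.3,0.6,0.001,-0.001,0,70,  19.4,-0.3,0.5,0,-0.002,0,70,  19.4,-0.4,0.5,0.001,-0.001,0,70,  19.4,-0.3,0.5,0.001,-0.002,0,70,  19.3,-0.3,0.5,0,-0.001,0.001,70]
side origin 213 134 scale 3.33
top origin 169 190 scale 3.33
```

View pics/m13.png

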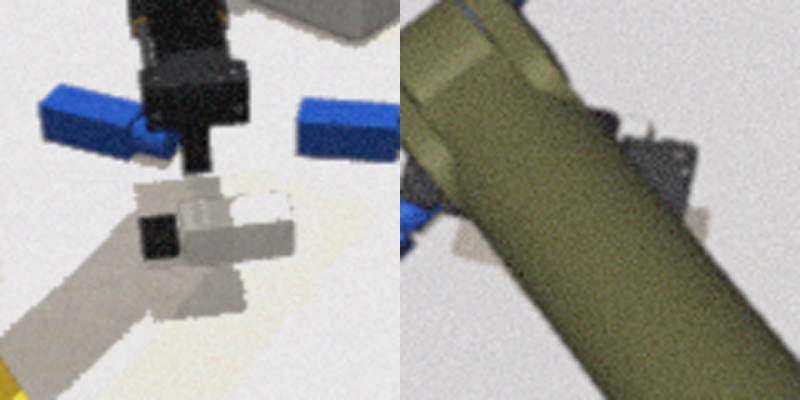

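```bash
python3 -m crank '[19.4,-0.3,0.6,0.001,-0.001,0,70, 19.4,-0.3,0.5,0,-0.002,0,70, 19.4,-0.4,0.5,0.001,-0.001,0,70, 19.4,-0.3,0.5,0.001,-0.002,0,70, 19.3,-0.3,0.5,0,-0.001,0.001,70]'; python3 -m crank '[0,0,0,0,0,0,30, 0,0,0,0,0,0,30, 0,0,0,0,0,0,30, 0,0,0,0,0,0,30, 0,0,0,0,0,0,30]' 25; python3 look.py m14 .495 .39 .05 60; python3 - <<'E'
from rest import *
st()
E
```

```text
time: 41.48
position: [0.4929, 0.3888, 0.1942]
tool_rot: [0.113, 1.567, -0.111]
ft_force: [-0.6, -0.2, -0.0]
grip_width: 0.802
time: 42.1
position: [0.493, 0.3896, 0.1967]
tool_rot: [0.114, 1.566, -0.109]
ft_force: [0.4, 0.3, 2.9]
grip_width: 0.457
side origin 213 134 scale 3.33
top origin 169 190 scale 3.33
t=42.20 g=[0.4934 0.3901 0.0327] x=[ 0.002  0.003 -1.   ] y=[0.142 0.99  0.003] q=[-0.59  0.45 -0.15  1.71  0.08  0.98  0.66] F=[0.1 0.  4.7] w=40.2
```

View pics/m14.png

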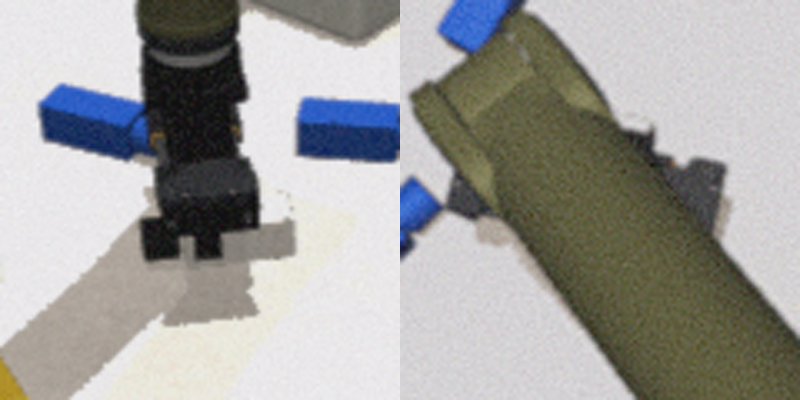

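```bash
python3 -m crank '[-28,0,0,0,0,0,30, -30,0,0,0,0,0,30, -30,0,0,0,0,0,30, -30,0,0,0,0,0,30, -20,0,0,0,0,0,30]'; python3 - <<'E'
from rest import *
st()
go((.5865,.07,.215),down(-12.5),30,10)
E
```

```text
time: 42.82
position: [0.4926, 0.3887, 0.3346]
tool_rot: [0.113, 1.567, -0.111]
ft_force: [0.1, -0.0, -2.1]
grip_width: 0.456
t=42.83 g=[0.4928 0.389  0.1706] x=[ 0.001  0.002 -1.   ] y=[0.142 0.99  0.002] q=[-0.58  0.32 -0.15  1.6   0.05  1.23  0.68] F=[ 0.1 -0.  -2.1] w=39.7
t=42.83 g0=[0.4928 0.389  0.1706] dist=335mm ang=94.3 n=10
[-4.5,-30.2,13.8,0.165,-0,-0,30,  -4.5,-27.5,18.6,0.164,-0,-0,30,  -4.4,-24.1,22.8,0.165,-0,-0.001,30,  -4.5,-20.1,26.5,0.165,-0,0,30,  -4.5,-15.4,29.4,0.164,-0,0,30]
[-4.4,-10.4,31.6,0.165,-0,-0,30,  -4.5,-5.1,32.8,0.165,-0.001,-0,30,  -4.4,0.4,33.2,0.164,0,-0,30,  -4.4,5.8,32.8,0.165,0,-0.001,30,  -4.5,11.1,31.3,0.164,0,-0,30]
```

```bash
python3 -m crank '[-4.5,-30.2,13.8,0.165,0,0,30, -4.5,-27.5,18.6,0.164,0,0,30, -4.5,-24,22.8,0.165,0,-0.001,30, -4.5,-20,26.5,0.165,0,0,30, -4.5,-15.4,29.4,0.164,0,0,30]'; python3 -m crank '[-4.4,-10.4,31.6,0.165,0,0,30, -4.5,-5,32.8,0.165,-0.001,0,30, -4.4,0.4,33.2,0.164,0,0,30, -4.4,5.8,32.8,0.165,0,0,30, -4.5,11,31.3,0.164,0,0,30]'; python3 - <<'E'
from rest import *
st()
go(seat+.011*a+.012*n+.06*a+.05*n+[.0005,0,0],Rplace,30,5)
E
```

```text
time: 43.45
position: [0.5396, 0.2285, 0.3553]
tool_rot: [0.757, 1.436, -0.757]
ft_force: [0.7, -0.3, -2.8]
grip_width: 0.458
time: 44.08
position: [0.5866, 0.0693, 0.3775]
tool_rot: [1.371, 1.096, -1.372]
ft_force: [-0.2, 0.0, -0.6]
grip_width: 0.458
t=44.08 g=[0.5864 0.0692 0.2135] x=[-0.001 -0.    -1.   ] y=[ 0.975 -0.221 -0.001] q=[-0.35  0.21  0.22  1.65 -0.05  1.29 -0.35] F=[-0.2  0.  -0.6] w=39.8
t=44.08 g0=[0.5864 0.0692 0.2135] dist=173mm ang=45.0 n=5
[8.3,1.8,33.1,-0.001,0.157,-0,30,  7.1,1.8,33.9,-0.001,0.157,-0,30,  5.7,1.8,34.7,-0.001,0.158,-0.001,30,  4.3,1.8,35.1,-0.001,0.157,0,30,  2.7,1.8,35.4,-0.001,0.157,-0,30]
```

```bash
python3 -m crank '[8.3,1.8,33,-0.001,0.157,0,30, 7,1.8,34,-0.001,0.157,0,30, 5.7,1.8,34.7,-0.001,0.158,-0.001,30, 4.3,1.8,35,-0.001,0.157,0,30, 2.7,1.8,35.4,-0.001,0.157,0,30]'; python3 - <<'E'
from rest import *
st()
go(seat+.011*a+.012*n+.03*a+.010*n+[.0005,0,0],Rplace,30,5)
E
python3 look.py n1 .585 .025 .12 60
```

```text
time: 44.7
position: [0.5623, -0.0823, 0.2982]
tool_rot: [1.971, 1.588, -0.808]
ft_force: [0.1, 0.5, -2.7]
grip_width: 0.458
t=44.70 g=[0.5873 0.0316 0.1828] x=[ 0.153  0.694 -0.704] y=[ 0.977 -0.212  0.003] q=[ 0.09  0.3   0.27  1.83 -0.9   1.32  0.53] F=[ 0.1  0.5 -2.7] w=39.8
t=44.70 g0=[0.5873 0.0316 0.1828] dist=51mm ang=0.4 n=5
[8,-0.1,6,0.001,-0.001,0,30,  8,-0.2,6.1,0.001,-0.001,0,30,  8.1,-0.1,6,0.001,-0.001,0.001,30,  8,-0.1,6,0.001,-0.001,-0,30,  8,-0.1,6,0.002,-0.001,0,30]
side origin 296 197 scale 3.33
top origin 319 158 scale 3.33
```

View pics/n1.png

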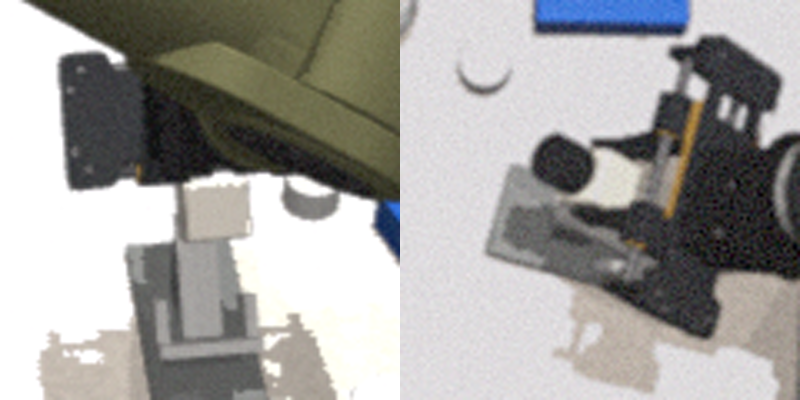

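```bash
python3 -m crank '[8,-0.3,6,0.001,-0.001,0,30, 8,-0.3,6,0.001,-0.001,0,30, 8,-0.3,6,0.001,-0.001,0.001,30, 8,-0.2,6,0.001,-0.001,0,30, 8,-0.2,6,0.002,-0.001,0,30]'; python3 - <<'E'
from rest import *
st()
go(seat+.011*a+.012*n+.006*a+.003*n,Rplace,30,5)
E
python3 look.py n2 .585 .025 .10 50
```

```text
time: 45.42
position: [0.5631, -0.0733, 0.2487]
tool_rot: [1.968, 1.583, -0.822]
ft_force: [-0.6, -0.7, -2.2]
grip_width: 0.457
t=45.42 g=[0.5878 0.0395 0.1322] x=[ 0.15   0.688 -0.71 ] y=[ 0.977 -0.215 -0.002] q=[ 0.09  0.36  0.26  1.87 -0.93  1.24  0.59] F=[-0.6 -0.7 -2.2] w=39.8
t=45.42 g0=[0.5878 0.0395 0.1322] dist=26mm ang=0.3 n=5
[1.2,0,5.1,-0,0.001,0,30,  1.2,0,5.1,-0,0.001,0.001,30,  1.2,0.1,5.1,-0,0.001,0,30,  1.1,-0,5,-0,0.001,0.001,30,  1.2,-0,5.1,-0,0.001,0,30]
side origin 305 214 scale 4.0
top origin 329 170 scale 4.0
```

View pics/n2.png

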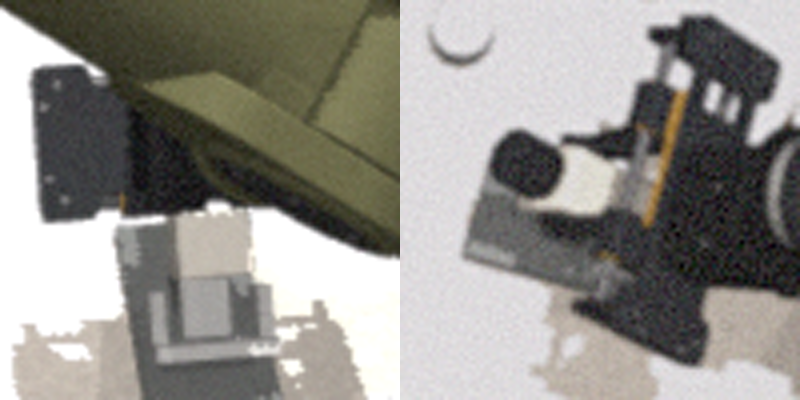

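```bash
python3 -m crank '[1.2,-0.2,5,0,0.001,0,30, 1.2,-0.2,5,0,0.001,0,30, 1.2,0,5,0,0.001,0,30, 1.2,0,5,0,0.001,0,30, 1.2,0,5,0,0.001,0,30]'; python3 -m crank '[0.6,0,2.5,0,0,0,30, 0.6,0,2.5,0,0,0,30, 0.6,0,2.5,0,0,0,30, 0,0,2,0,0,0,30, 0,0,0,0,0,0,30]'; python3 - <<'E'
from rest import *
st()
E
python3 look.py n3 .585 .025 .10 50
```

```text
time: 46.15
position: [0.5597, -0.0872, 0.2273]
tool_rot: [1.973, 1.585, -0.817]
ft_force: [-1.8, -2.3, 7.1]
grip_width: 0.454
time: 46.78
position: [0.5595, -0.0931, 0.2213]
tool_rot: [1.975, 1.582, -0.814]
ft_force: [-0.6, -3.6, 7.8]
grip_width: 0.456
t=46.77 g=[0.585  0.0202 0.1056] x=[ 0.155  0.691 -0.706] y=[ 0.976 -0.217  0.002] q=[ 0.12  0.4   0.27  1.88 -0.95  1.24  0.66] F=[-0.6 -3.6  7.8] w=39.7
side origin 305 214 scale 4.0
top origin 329 170 scale 4.0
```

View pics/n3.png

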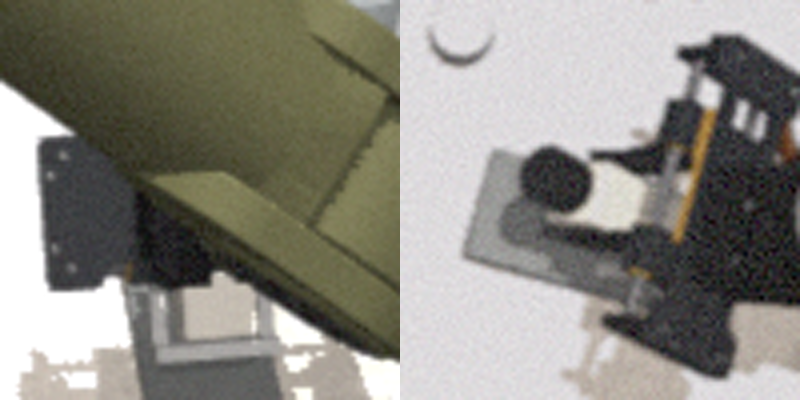

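```bash
python3 -m crank '[0,0,0,0,0,0,44, 0,0,0,0,0,0,50, 0,0,0,0,0,0,62, 0,0,0,0,0,0,62, 0,0,0,0,0,0,62]'; python3 -m crank '[-5,0,0,0,0,0,62, -25,0,0,0,0,0,62, -40,0,0,0,0,0,62, -40,0,0,0,0,0,62, -20,0,0,0,0,0,62]'; python3 - <<'E'
from rest import *
st()
go(seat+.018*a+.14*a+[.002,0,0],Rpick,62)
E
python3 look.py n4 .585 .025 .10 60
```

```text
time: 47.5
position: [0.5585, -0.0921, 0.2192]
tool_rot: [1.972, 1.586, -0.818]
ft_force: [-0.7, -0.1, 0.5]
grip_width: 0.707
time: 48.12
position: [0.5386, -0.1842, 0.3131]
tool_rot: [1.974, 1.581, -0.817]
ft_force: [0.4, 0.2, 0.3]
grip_width: 0.715
t=48.12 g=[ 0.564  -0.0711  0.1971] x=[ 0.155  0.69  -0.707] y=[ 0.976 -0.218  0.001] q=[ 0.22  0.33  0.35  1.76 -0.85  1.46  0.62] F=[0.4 0.2 0.3] w=62.2
t=48.12 g0=[ 0.564  -0.0711  0.1971] dist=442mm ang=90.0 n=10
[16.7,0.1,-40.7,-0,-0.157,-0,62,  14.2,0.2,-42.9,-0,-0.157,-0,62,  11.3,0.1,-44.5,-0.001,-0.157,-0,62,  8.3,0.2,-45.8,0,-0.157,-0,62,  5,0.1,-46.4,-0,-0.157,-0,62]
[1.8,0.2,-46.7,-0,-0.157,-0,62,  -1.5,0.1,-46.4,-0.001,-0.157,-0,62,  -4.8,0.2,-45.6,0,-0.157,-0.001,62,  -7.7,0.2,-44.3,-0,-0.157,0,62,  -10.6,0.1,-42.5,-0,-0.157,0,62]
side origin 295 204 scale 3.33
top origin 319 160 scale 3.33
```

View pics/n4.png

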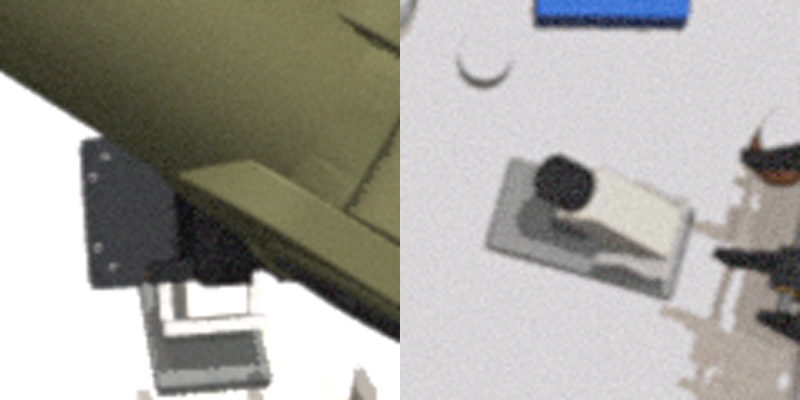

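```bash
python3 -m crank '[16.7,0.1,-40.7,0,-0.157,0,62, 14.2,0.2,-43,0,-0.157,0,62, 11.3,0.1,-44.5,-0.001,-0.157,0,62, 8.3,0.2,-45.8,0,-0.157,0,62, 5,0.1,-46.4,0,-0.157,0,62]'; python3 -m crank '[1.8,0.2,-46.7,0,-0.157,0,62, -1.5,0.1,-46.4,-0.001,-0.157,0,62, -4.8,0.2,-45.6,0,-0.157,-0.001,62, -7.7,0.2,-44.3,0,-0.157,0,62, -10.6,0.1,-42.5,0,-0.157,0,62]'; python3 - <<'E'
from rest import *
st()
go(seat+.018*a+[.002,0,0],Rpick,62)
E
```

```text
time: 48.85
position: [0.5869, 0.0368, 0.3605]
tool_rot: [1.362, 1.099, -1.368]
ft_force: [-0.3, 1.0, -0.8]
grip_width: 0.715
time: 49.48
position: [0.6346, 0.2531, 0.3126]
tool_rot: [0.691, 0.564, -1.683]
ft_force: [0.7, -0.5, -0.4]
grip_width: 0.709
t=49.48 g=[0.6095 0.1395 0.1969] x=[-0.153 -0.693 -0.705] y=[ 0.977 -0.211 -0.004] q=[-0.7   0.66  0.22  1.28  0.45  1.75 -0.74] F=[ 0.7 -0.5 -0.4] w=61.7
t=49.48 g0=[0.6095 0.1395 0.1969] dist=142mm ang=0.4 n=5
[28.3,0.6,1.1,0.001,0.001,-0,62,  28.3,0.5,1.1,0.002,0,-0,62,  28.3,0.6,1.2,0.001,0.001,-0.001,62,  28.3,0.5,1.1,0.002,0,0,62,  28.3,0.6,1.2,0.001,0.001,0,62]
```

```bash
python3 -m crank '[29,0.6,1,0.001,0.001,0,62, 29,0.6,1,0.002,0,0,62, 29,0.6,1,0.001,0.001,0,62, 29,0.6,1,0.002,0,0,62, 26,0.6,1,0.001,0.001,0,62]'; python3 -m crank '[0,0,0,0,0,0,30, 0,0,0,0,0,0,30, 0,0,0,0,0,0,30, 0,0,0,0,0,0,30, 0,0,0,0,0,0,30]' 25;  python3 -m crank '[-20,0,0,0,0,0,30, -30,0,0,0,0,0,30, -40,0,0,0,0,0,30, -40,0,0,0,0,0,30, -20,0,0,0,0,0,30]'; python3 - <<'E'
from rest import *
st()
go(sq(.045,.088)+[0,0,.19],down(YS),30,10)
E
python3 look.py n5 .61 .14 .16 60
```

```text
time: 50.1
position: [0.6144, 0.1486, 0.2145]
tool_rot: [0.701, 0.564, -1.685]
ft_force: [0.5, 0.4, -0.6]
grip_width: 0.712
time: 50.72
position: [0.6161, 0.1485, 0.2176]
tool_rot: [0.706, 0.561, -1.685]
ft_force: [0.7, 0.9, 0.6]
grip_width: 0.461
time: 51.35
position: [0.6389, 0.254, 0.3264]
tool_rot: [0.708, 0.562, -1.682]
ft_force: [0.4, -0.2, -1.6]
grip_width: 0.459
t=51.35 g=[0.6144 0.1417 0.2095] x=[-0.149 -0.685 -0.713] y=[ 0.976 -0.217  0.004] q=[-0.7   0.65  0.23  1.26  0.44  1.77 -0.73] F=[ 0.4 -0.2 -1.6] w=39.9
t=51.35 g0=[0.6144 0.1417 0.2095] dist=456mm ang=46.0 n=10
[22.6,0.3,38.1,-0.02,0.077,0.008,30,  20.6,-0.4,39.7,-0.019,0.078,0.007,30,  18.4,-1,41.2,-0.02,0.077,0.008,30,  16.1,-1.8,42.5,-0.02,0.078,0.007,30,  13.8,-2.5,43.5,-0.02,0.077,0.008,30]
[11.4,-3.2,44.5,-0.019,0.078,0.008,30,  8.8,-3.9,45.2,-0.02,0.077,0.007,30,  6.3,-4.6,45.7,-0.02,0.078,0.008,30,  3.6,-5.2,46,-0.02,0.077,0.008,30,  1.1,-6,46,-0.019,0.078,0.007,30]
side origin 288 148 scale 3.33
top origin 272 141 scale 3.33
```

View pics/n5.png

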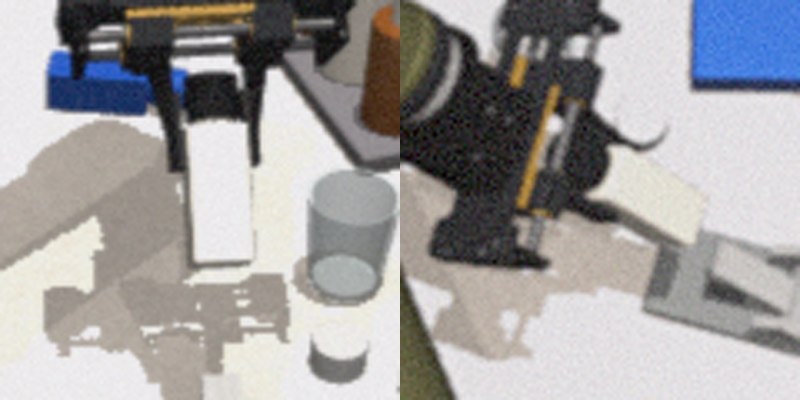

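```bash
python3 -m crank '[22.6,0.3,38,-0.02,0.077,0.008,30, 20.6,-0.4,39.7,-0.019,0.078,0.007,30, 18.4,-1,41.2,-0.02,0.077,0.008,30, 16,-1.8,42.5,-0.02,0.078,0.007,30, 13.8,-2.5,43.5,-0.02,0.077,0.008,30]'; python3 -m crank '[11.4,-3.2,44.5,-0.019,0.078,0.008,30, 8.8,-4,45.2,-0.02,0.077,0.007,30, 6.3,-4.6,45.7,-0.02,0.078,0.008,30, 3.6,-5.2,46,-0.02,0.077,0.008,30, 1,-6,46,-0.019,0.078,0.007,30]'; python3 - <<'E'
from rest import *
st()
go(sq(.045,.088)+[0,0,.095],down(YS),30)
E
python3 look.py n6 .58 -.2 .08 80
```

```text
time: 52.08
position: [0.5934, 0.033, 0.3696]
tool_rot: [0.972, 0.891, -1.481]
ft_force: [0.4, -0.3, -1.8]
grip_width: 0.459
time: 52.7
position: [0.553, -0.1935, 0.393]
tool_rot: [1.218, 1.204, -1.223]
ft_force: [0.2, -0.3, -2.1]
grip_width: 0.461
t=52.70 g=[ 0.5524 -0.1935  0.229 ] x=[-0.003 -0.    -1.   ] y=[ 1.    -0.015 -0.003] q=[-0.04  0.19  0.38  1.65 -0.07  1.32  0.34] F=[ 0.2 -0.3 -2.1] w=40.1
t=52.70 g0=[ 0.5524 -0.1935  0.229 ] dist=94mm ang=0.3 n=5
[18.8,0.6,-0.9,-0.001,0,0.001,30,  18.8,0.5,-0.9,-0,0,0,30,  18.8,0.6,-0.9,-0.001,0,0.001,30,  18.8,0.5,-0.9,-0,0,0.001,30,  18.8,0.5,-0.9,-0.001,0,0,30]
side origin 318 275 scale 2.5
top origin 389 150 scale 2.5
```

View pics/n6.png

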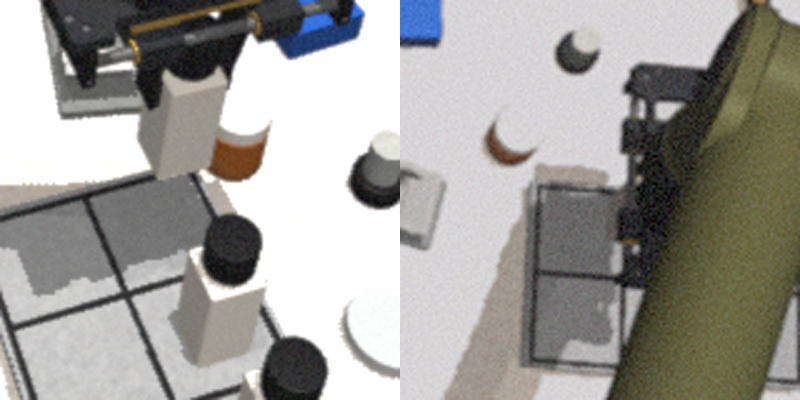

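```bash
python3 -m crank '[19,0.6,-0.9,-0.001,0,0.001,30, 19,0.5,-0.9,0,0,0,30, 19,0.6,-0.9,-0.001,0,0.001,30, 19,0.5,-0.9,0,0,0.001,30, 19,0.5,-0.9,-0.001,0,0,30]'; python3 -m crank '[3,0,0,0,0,0,30, 3,0,0,0,0,0,30, 2,0,0,0,0,0,30, 1,0,0,0,0,0,30, 0,0,0,0,0,0,30]'; python3 -m crank '[1,0,0,0,0,0,30, 1,0,0,0,0,0,30, 0,0,0,0,0,0,30, 0,0,0,0,0,0,30, 0,0,0,0,0,0,30]'; python3 - <<'E'
from rest import *
st()
E
```

```text
time: 53.42
position: [0.5571, -0.1869, 0.2965]
tool_rot: [1.215, 1.202, -1.219]
ft_force: [0.3, -0.5, -2.1]
grip_width: 0.463
time: 54.05
position: [0.5571, -0.1875, 0.2895]
tool_rot: [1.216, 1.2, -1.219]
ft_force: [0.9, 0.3, -2.1]
grip_width: 0.459
time: 54.68
position: [0.557, -0.1875, 0.2871]
tool_rot: [1.216, 1.201, -1.219]
ft_force: [0.6, 0.2, -1.7]
grip_width: 0.459
t=54.67 g=[ 0.5571 -0.188   0.1231] x=[ 0.    -0.003 -1.   ] y=[ 1.    -0.012  0.   ] q=[-0.03  0.28  0.36  1.77 -0.11  1.11  0.35] F=[ 0.6  0.2 -1.7] w=39.9
```

```bash
python3 -m crank '[1,0,0,0,0,0,30, 0.5,0,0,0,0,0,30, 0,0,0,0,0,0,30, 0,0,0,0,0,0,30, 0,0,0,0,0,0,30]'; python3 -m crank '[0.7,0,0,0,0,0,30, 0.5,0,0,0,0,0,30, 0,0,0,0,0,0,30, 0,0,0,0,0,0,30, 0,0,0,0,0,0,30]'
```

```text
time: 55.3
position: [0.557, -0.1879, 0.2868]
tool_rot: [1.216, 1.2, -1.219]
ft_force: [-2.4, -0.3, 6.2]
grip_width: 0.453
time: 55.92
position: [0.557, -0.1881, 0.2868]
tool_rot: [1.217, 1.2, -1.219]
ft_force: [-5.5, 1.2, 11.3]
grip_width: 0.455
```

```bash
python3 -m crank '[-1.5,0,0,0,0,0,30, 0,0,0,0,0,0,42, 0,0,0,0,0,0,48, 0,0,0,0,0,0,56, 0,0,0,0,0,0,56]'; python3 -m crank '[-10,0,0,0,0,0,56, -30,0,0,0,0,0,56, -50,0,0,0,0,0,56, -50,0,0,0,0,0,80, -20,0,0,0,0,0,85]'; python3 - <<'E'
from h import *
for n in("side","top"):
    m=np.mean([ctrl.get_image(n).astype(float) for _ in range(4)],0); np.save(f"a2_{n}.npy",m)
    u,v=proj(n,(.62,-.17,.03)).astype(int); u0,v0=u-70,v-70; print(n,u0,v0)
    z=np.clip(m[v0:v0+140,u0:u0+140]*1.5,0,255).astype(np.uint8)[:,:,::-1]; z=cv2.resize(z,(400,400),interpolation=cv2.INTER_CUBIC); 
    o=z if n=="side" else np.hstack([o,z])
cv2.imwrite("pics/n7.png",o)
E
```

```text
time: 56.55
position: [0.5571, -0.1874, 0.2857]
tool_rot: [1.216, 1.201, -1.219]
ft_force: [-0.3, -0.2, 0.2]
grip_width: 0.629
time: 57.18
position: [0.5572, -0.1874, 0.4506]
tool_rot: [1.218, 1.195, -1.216]
ft_force: [0.2, 0.4, -0.4]
grip_width: 0.787
side 337 282
top 383 147
```

View pics/n7.png

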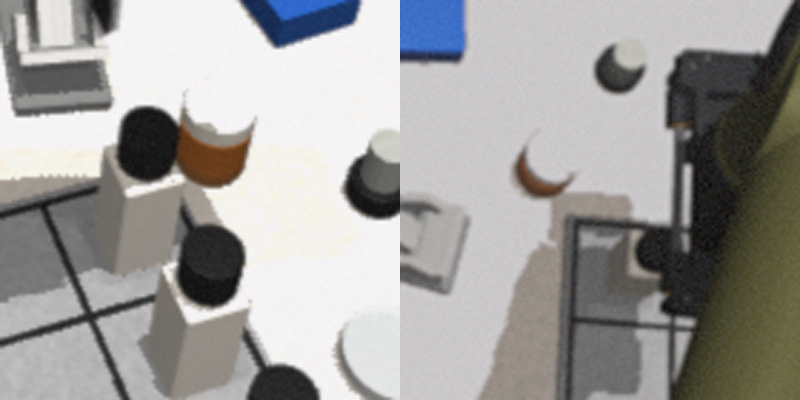

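```bash
python3 - <<'E'
from ov import *
X,e=tri((411.6,338.7),(434.1,205.5)); print(X,e)
t=atz("top",(434.1,205.5),0);s=atz("side",(411.6,338.7),0);print(t,s)
p=(t+s)/2; overlay("n8",[],[(p[0],p[1],.032)],(p[0],p[1],.03),40)
E
```

```text
[ 0.65692361 -0.12405253  0.00070528] 0.06957982589375454
[ 0.65720182 -0.12419591  0.        ] [ 0.65709471 -0.12360639  0.        ]
side 373 289 5.0
top 396 162 5.0
```

View pics/n8.png

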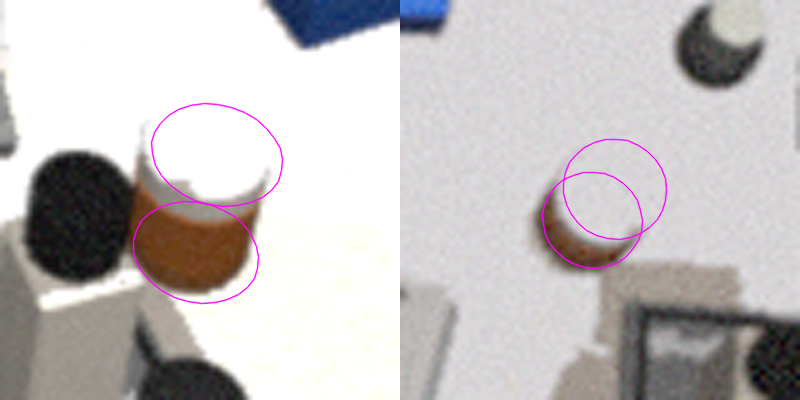

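```bash
python3 - <<'E'
from rest import *
go((.658,-.120,.16),down(-56.5),80)
E
```

```text
t=57.67 g0=[ 0.5566 -0.1874  0.2808] dist=172mm ang=55.8 n=10
[12,10.1,-6.8,0.097,0,0,80,  12.1,9.3,-7.8,0.098,0.001,-0,80,  12.1,8.6,-8.7,0.097,-0,0,80,  12,7.6,-9.4,0.098,0,0,80,  12.1,6.7,-10.1,0.097,0.001,0,80]
[12,5.7,-10.8,0.097,0,0,80,  12.1,4.6,-11.2,0.098,0,0,80,  12.1,3.5,-11.6,0.097,0.001,0,80,  12.1,2.3,-11.9,0.098,0,0,80,  12,1.2,-12.1,0.097,0,0,80]
```

```bash
python3 -m crank '[12,10,-6.8,0.097,0,0,80, 12,9.3,-7.8,0.098,0.001,0,80, 12,8.6,-8.7,0.097,0,0,80, 12,7.6,-9.4,0.098,0,0,80, 12,6.7,-10,0.097,0.001,0,80]'; python3 -m crank '[12,5.7,-10.8,0.097,0,0,80, 12,4.6,-11.2,0.098,0,0,80, 12,3.5,-11.6,0.097,0.001,0,80, 12,2.3,-12,0.098,0,0,80, 12,1.2,-12,0.097,0,0,80]'; python3 - <<'E'
from rest import *
st()
go((.658,-.120,.045),down(-56.5),80,5)
E
python3 look.py n9 .658 -.12 .05 60
```

```text
time: 58.3
position: [0.6078, -0.1534, 0.3849]
tool_rot: [1.568, 0.927, -1.569]
ft_force: [-0.2, 0.1, -0.8]
grip_width: 0.917
time: 58.92
position: [0.6584, -0.1199, 0.3248]
tool_rot: [1.891, 0.565, -1.89]
ft_force: [0.1, 0.9, -0.1]
grip_width: 0.92
t=58.92 g=[ 0.6585 -0.12    0.1608] x=[ 0. -0. -1.] y=[ 0.549 -0.836  0.001] q=[-0.19  0.43  0.44  1.51 -0.19  1.24 -0.72] F=[ 0.1  0.9 -0.1] w=80.0
t=58.92 g0=[ 0.6585 -0.12    0.1608] dist=116mm ang=0.2 n=5
[23.2,-0,0.1,-0.001,-0,-0,80,  23.1,-0.1,0.1,-0,-0,-0,80,  23.2,-0,0,-0.001,-0,-0,80,  23.1,-0.1,0.1,-0.001,-0,-0,80,  23.2,-0,0.1,-0,-0,-0.001,80]
side origin 354 262 scale 3.33
top origin 375 140 scale 3.33
```

View pics/n9.png

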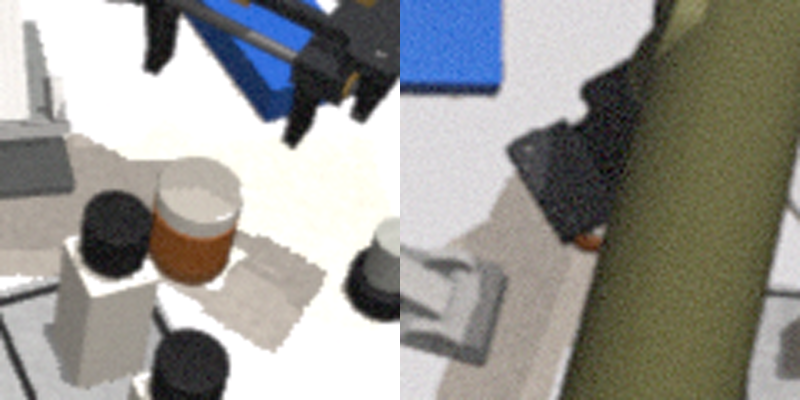

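```bash
python3 - <<'E'
from h import *
print(atz("side",(354+200/3.333,262+187/3.333),.064), atz("side",(354+193/3.333,262+255/3.333),.0))
E
```

```text
[ 0.65497313 -0.11991599  0.064     ] [ 0.65792544 -0.12336668  0.        ]
```

Within tolerance of (0.657, −0.121). Descend in two stages and grip.

```bash
python3 -m crank '[23,-0.5,0,-0.001,0,0,80, 23,-0.5,0,0,0,0,80, 23,0,0,-0.001,0,0,80, 23,0,0,-0.001,0,0,80, 23,0,0,0,0,0,80]'; python3 look.py n10 .658 -.12 .05 60
```

```text
time: 59.65
position: [0.6575, -0.1199, 0.2106]
tool_rot: [1.887, 0.571, -1.884]
ft_force: [-0.5, 0.6, 1.1]
grip_width: 0.921
side origin 354 262 scale 3.33
top origin 375 140 scale 3.33
```

View pics/n10.png

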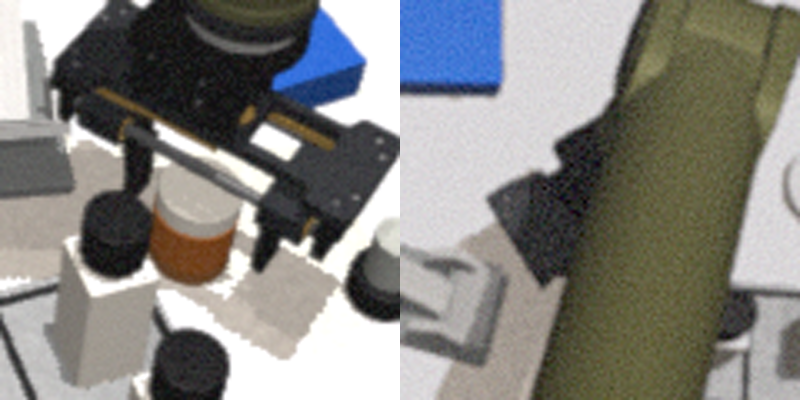

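```bash
python3 -m crank '[0,0,0,0,0,0,45, 0,0,0,0,0,0,45, 0,0,0,0,0,0,45, 0,0,0,0,0,0,45, 0,0,0,0,0,0,45]' 25; python3 - <<'E'
from rest import *
st()
E
```

```text
time: 60.38
position: [0.658, -0.1192, 0.2117]
tool_rot: [1.889, 0.571, -1.885]
ft_force: [-2.1, 1.0, 4.1]
grip_width: 0.593
t=60.38 g=[ 0.6584 -0.1192  0.0477] x=[ 0.002  0.    -1.   ] y=[ 0.555 -0.832  0.001] q=[-0.17  0.53  0.41  1.61 -0.24  1.04 -0.68] F=[-2.1  1.   4.1] w=51.6
```

```bash
python3 -m crank '[-40,0,0,0,0,0,45, -50,0,0,0,0,0,45, -50,0,0,0,0,0,45, -50,0,0,0,0,0,45, -40,0,0,0,0,0,45]'; python3 - <<'E'
from rest import *
st()
go(sq(-.044,0)+[0,0,.235],down(-90.7),45)
E
```

```text
time: 61.0
position: [0.6574, -0.1196, 0.4426]
tool_rot: [1.889, 0.569, -1.884]
ft_force: [0.8, -0.1, -2.0]
grip_width: 0.592
t=61.00 g=[ 0.6578 -0.1197  0.2786] x=[ 0.003 -0.001 -1.   ] y=[ 0.554 -0.832  0.002] q=[-0.2   0.36  0.46  1.36 -0.16  1.45 -0.73] F=[ 0.8 -0.1 -2. ] w=51.5
t=61.00 g0=[ 0.6578 -0.1197  0.2786] dist=248mm ang=34.4 n=5
[0.7,4.8,49.3,0.12,-0,-0,45,  0.6,10.6,48.3,0.12,-0.001,-0.001,45,  0.7,16.3,46.7,0.12,-0,0,45,  0.7,21.9,44.5,0.12,-0.001,-0,45,  0.7,27,41.5,0.12,-0,-0.001,45]
```

```bash
python3 -m crank '[0.7,4.8,49.3,0.12,0,0,45, 0.6,10.6,48.3,0.12,-0.001,-0.001,45, 0.7,16.3,46.7,0.12,0,0,45, 0.7,22,44.5,0.12,-0.001,0,45, 0.7,27,41.5,0.12,0,-0.001,45]'; python3 - <<'E'
from rest import *
st()
go(sq(-.044,0)+[0,0,.055],down(-90.7),45,5)
E
python3 look.py n11 .5 -.277 .12 85
```

```text
time: 61.62
position: [0.4641, -0.2769, 0.4367]
tool_rot: [-2.211, 0.017, 2.214]
ft_force: [-0.1, -0.8, -1.5]
grip_width: 0.593
t=61.62 g=[ 0.4638 -0.2768  0.2727] x=[-0.001  0.001 -1.   ] y=[-0.016 -1.    -0.001] q=[-0.11  0.07  0.64  1.7  -0.04  1.39 -1.06] F=[-0.1 -0.8 -1.5] w=51.6
t=61.62 g0=[ 0.4638 -0.2768  0.2727] dist=178mm ang=0.3 n=5
[35.5,-0.2,-0.3,-0.001,0,0,45,  35.6,-0.1,-0.4,-0.001,0.001,0,45,  35.5,-0.2,-0.3,-0.001,-0,0.001,45,  35.6,-0.2,-0.3,-0,0,-0,45,  35.5,-0.2,-0.3,-0.001,0,-0,45]
side origin 291 307 scale 2.35
top origin 420 176 scale 2.35
```

View pics/n11.png

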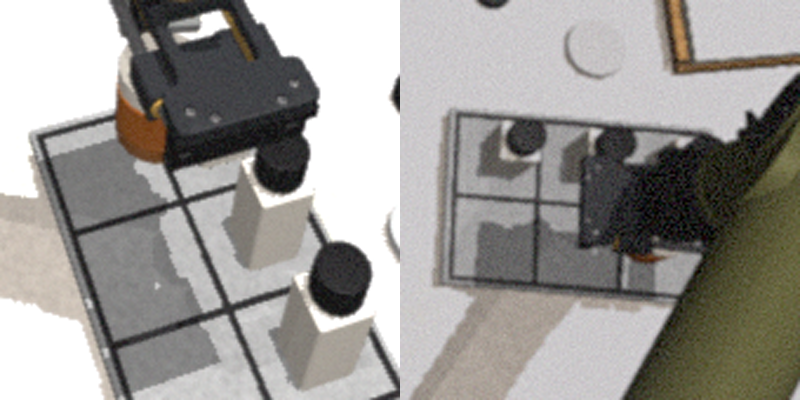

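```bash
python3 -m crank '[35,0,0,0,0,0,45, 30,0,0,0,0,0,45, 30,0,0,0,0,0,45, 30,0,0,0,0,0,45, 30,0,0,0,0,0,45]'; python3 look.py n12 .5 -.277 .12 85; python3 - <<'E'
from rest import *
st()
E
```

```text
time: 62.35
position: [0.4655, -0.2754, 0.281]
tool_rot: [-2.214, 0.012, 2.217]
ft_force: [-0.0, 0.2, -2.5]
grip_width: 0.587
side origin 291 307 scale 2.35
top origin 420 176 scale 2.35
t=62.45 g=[ 0.4629 -0.274   0.1148] x=[-0.008  0.003 -1.   ] y=[-0.012 -1.    -0.003] q=[-0.08  0.21  0.63  1.89 -0.14  1.09 -0.98] F=[-0.8 -0.2 -2.6] w=51.3
```

View pics/n12.png

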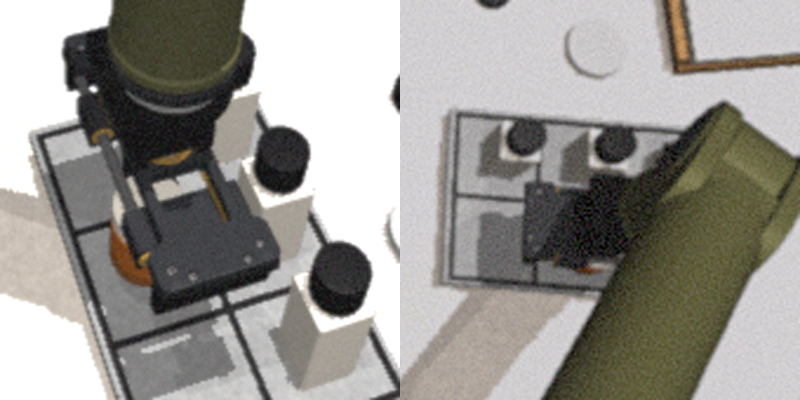

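```bash
python3 -m crank '[8,0,0,0,0,0,45, 7,0,0,0,0,0,45, 4,0,0,0,0,0,45, 2,0,0,0,0,0,45, 0,0,0,0,0,0,45]'; python3 -m crank '[1,0,0,0,0,0,45, 1,0,0,0,0,0,45, 1,0,0,0,0,0,45, 0,0,0,0,0,0,45, 0,0,0,0,0,0,45]'
```

```text
time: 63.08
position: [0.4656, -0.2758, 0.2615]
tool_rot: [-2.214, 0.013, 2.216]
ft_force: [-0.4, 0.4, -2.0]
grip_width: 0.59
time: 63.7
position: [0.4655, -0.2757, 0.2584]
tool_rot: [-2.214, 0.013, 2.216]
ft_force: [-0.3, 0.3, -1.9]
grip_width: 0.59
```

```bash
python3 -m crank '[1.5,0,0,0,0,0,45, 1.5,0,0,0,0,0,45, 1,0,0,0,0,0,45, 0,0,0,0,0,0,45, 0,0,0,0,0,0,45]'; python3 -m crank '[1,0,0,0,0,0,45, 1,0,0,0,0,0,45, 0,0,0,0,0,0,45, 0,0,0,0,0,0,45, 0,0,0,0,0,0,45]'
```

```text
time: 64.32
position: [0.4655, -0.2758, 0.2544]
tool_rot: [-2.214, 0.013, 2.216]
ft_force: [-0.1, 0.0, -1.8]
grip_width: 0.593
time: 64.95
position: [0.4655, -0.2757, 0.2524]
tool_rot: [-2.214, 0.013, 2.216]
ft_force: [-0.1, -0.5, -2.0]
grip_width: 0.589
```

```bash
python3 -m crank '[1,0,0,0,0,0,45, 0.5,0,0,0,0,0,45, 0,0,0,0,0,0,45, 0,0,0,0,0,0,45, 0,0,0,0,0,0,45]'; python3 -m crank '[1,0,0,0,0,0,45, 0,0,0,0,0,0,45, 0,0,0,0,0,0,45, 0,0,0,0,0,0,45, 0,0,0,0,0,0,45]'
```

```text
time: 65.58
position: [0.4656, -0.2758, 0.2516]
tool_rot: [-2.214, 0.012, 2.215]
ft_force: [-2.1, 1.7, 5.6]
grip_width: 0.593
time: 66.2
position: [0.4656, -0.276, 0.2516]
tool_rot: [-2.214, 0.012, 2.215]
ft_force: [-5.4, 3.3, 13.2]
grip_width: 0.588
```

Contact. Release and rise slowly.

```bash
python3 -m crank '[-1.5,0,0,0,0,0,45, 0,0,0,0,0,0,56, 0,0,0,0,0,0,68, 0,0,0,0,0,0,74, 0,0,0,0,0,0,74]'; python3 -m crank '[-10,0,0,0,0,0,74, -30,0,0,0,0,0,74, -50,0,0,0,0,0,74, -50,0,0,0,0,0,74, -40,0,0,0,0,0,74]'; python3 -m crank '[0,0,-40,0,0,0,74, 0,-50,-20,0,0,0,74, 0,-55,-10,0,0,0,74, 0,-55,0,0,0,0,74, 0,-55,0,0,0,0,74]'; python3 - <<'E'
from rest import *
st()
E
python3 look.py p1 .5 -.277 .08 85
```

```text
time: 66.82
position: [0.4655, -0.2758, 0.2514]
tool_rot: [-2.214, 0.013, 2.216]
ft_force: [0.2, -0.9, 0.2]
grip_width: 0.836
time: 67.45
position: [0.4654, -0.2762, 0.4345]
tool_rot: [-2.217, 0.014, 2.213]
ft_force: [1.2, -1.3, -1.6]
grip_width: 0.852
time: 68.08
position: [0.5382, -0.0602, 0.4324]
tool_rot: [-2.215, 0.013, 2.214]
ft_force: [0.2, -0.5, 0.4]
grip_width: 0.85
t=68.08 g=[ 0.5382 -0.06    0.2684] x=[ 0.     0.001 -1.   ] y=[-0.013 -1.    -0.001] q=[-0.39  0.07  0.48  1.7  -0.04  1.38 -1.49] F=[ 0.2 -0.5  0.4] w=73.9
side origin 289 310 scale 2.35
top origin 415 179 scale 2.35
```

View pics/p1.png

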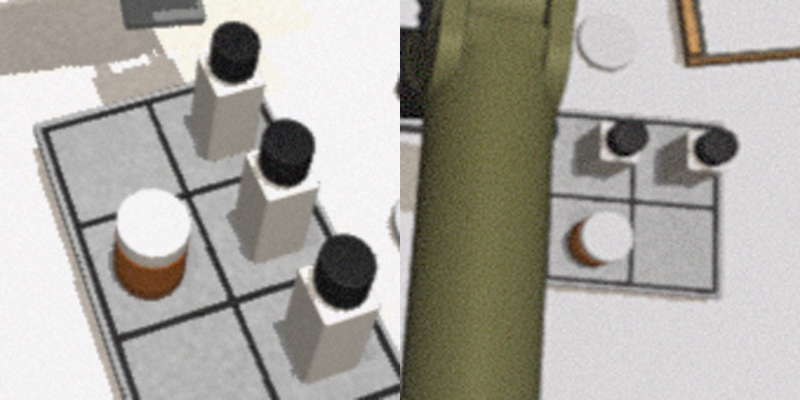

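```bash
python3 -m crank '[-5,-55,0,0,0,0,74, -5,-55,0,0,0,0,74, -5,-55,0,0,0,0,74, -5,-55,0,0,0,0,74, -5,-55,0,0,0,0,74]'; python3 - <<'E'
from ov import *
from rest import sq,YS
for n in("side","top"): cv2.imwrite(f"pics/end_{n}.png",np.clip(ctrl.get_image(n)[:,:,::-1]*1.5,0,255).astype(np.uint8))
c=[(.5526,-.3645),(.5573,-.276),(.557,-.188)]
overlay("end_ov",[stand(x,y,yaw=YS) for x,y in c],[(.4655,-.276,.072)],(.51,-.277,.08),85)
E
```

```text
time: 68.8
position: [0.5418, 0.2142, 0.4579]
tool_rot: [-2.215, 0.013, 2.214]
ft_force: [-0.2, -0.2, 0.6]
grip_width: 0.848
side 295 310 2.35
top 415 175 2.35
```

View pics/end_ov.png

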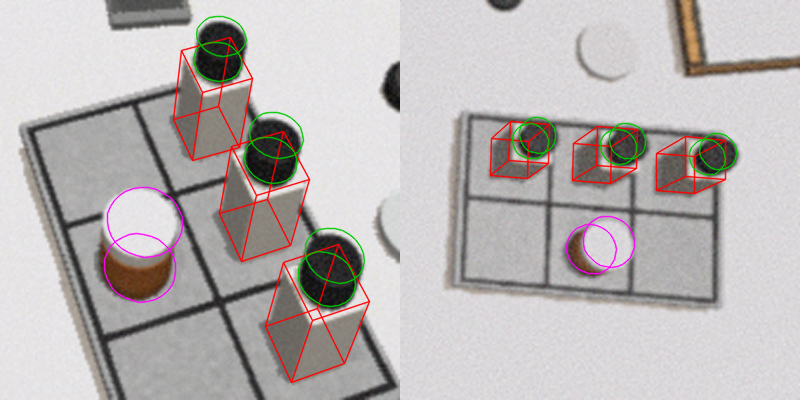

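View pics/end_top.png

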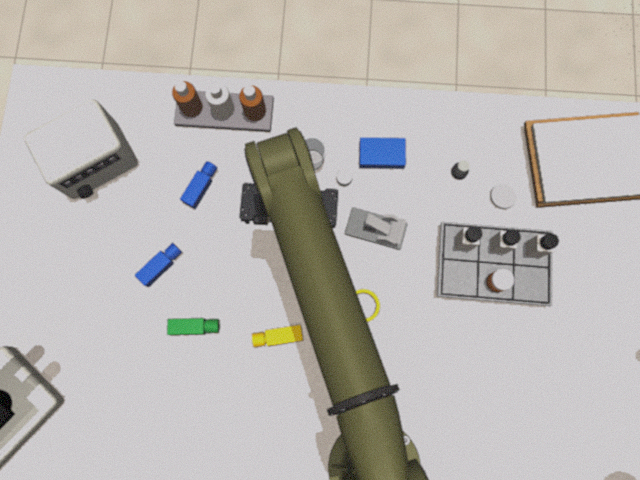

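View pics/end_side.png

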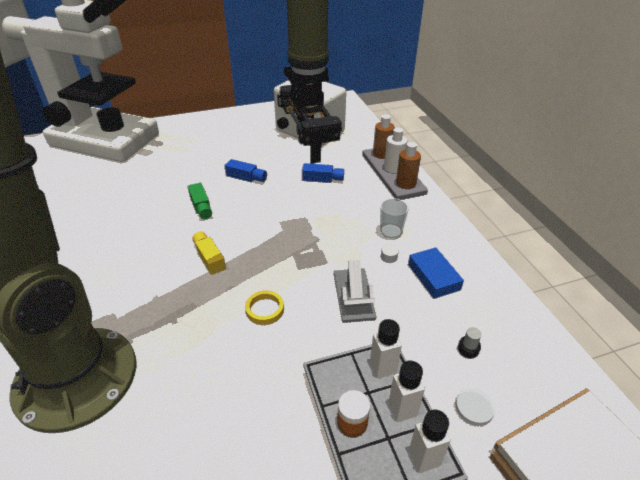

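```bash
python3 - <<'E'
from go import *
st(); print(ctrl.close_job())
E
```

```text
t=69.00 g=[0.5416 0.2139 0.2931] x=[-0.  0. -1.] y=[-0.01 -1.   -0.  ] q=[-0.66  0.16  0.27  1.56 -0.04  1.44 -1.97] F=[-0.1 -1.4 -0.2] w=73.9
the job is handed in; nothing more can be done
None
```

All three canisters and the one jar on the bench are on the shelf, and I handed the job in at 69.0 s of the 210 s allowed. It reported no verdict, so what follows rests on my own checks.

- **Canisters:** I took each white canister in turn to the angled rest, set it foot down, let go and regripped it from the cap end. I then stood it square in the far row before fetching the next.
- **Jar:** I saw only one amber jar, and no others turned up once the arm had cleared the bench. It was knocked about 4 cm towards the robot partway through, so I measured it again before picking it up. It now stands in the middle square of the near row.
- **Placement check:** In the last top and side pictures all four stand upright, one to a square. They match the drawn-in positions within a few millimetres and sit well inside the 20 mm limit.
- **Bystanders and arm:** The other things on the bench look unmoved. The gripper was clear of everything, about 29 cm up, when I handed in.

Some checks disagreed:
- The two cameras differed by 2–6 mm on the rest and shelf heights, and the arm's contact force at touch-down settled it.
- The trained network put the shelf's middle about 6 mm off the taped lines, so I used the lines.
- The network also missed the jar in the side view and two of the canisters, so I measured those from the pictures.

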